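Stand the toppled tea tins up and close the rack

ROBOT

A 7-joint arm with a two-finger parallel gripper is mounted at the origin on the work surface. World frame = base frame: x ahead of the robot, y to its left, z up, the work surface at z = 0. Lengths are in m, angles in degrees, forces in N, time in s.
With the tool pointing down it reaches from about 0.425 to 0.875 m from the base axis. Payload 4.7 kg.
Tool frame: the origin (TCP) lies at the very end of the fingers, on their centre line; the grasp point (between the pads) lies 19 mm behind it (env.grip_point_offset is the distance from the TCP to the grasp point, in m); z points along the fingers, y is the line along which they close (so a half turn about z gives the same grasp; the last joint's range is limited). The gripper opens to 87 mm and grips with 3 to 60 N. Pads are 19 mm wide; open, the fingers measure 117 mm over their backs; the gripper's body (75 mm by 190 mm) begins 51 mm behind the grasp point.
Start: joints at [73.23, 18.392, -4.016, 83.108, 1.295, 78.541, -3.26], TCP at [0.196, -0.62, 0.223] pointing down, gripper open.
Joint ranges: [-163.93, 163.93], [-17.29, 119.83], [-79.2, 71.16], [3.27, 140.29], [-89.18, 269.18], [5.43, 117.66], [-154.24, 154.24]. Speed limits (degrees/s): [147.25, 147.25, 180, 180, 180, 180, 180].

INTERFACE

Orientations are given as [roll, pitch, yaw] about the fixed x, y, z axes, in that order (R = Rz(yaw) Ry(pitch) Rx(roll)).
In Python, from cell import env gives the robot as it stands.
- The arm moves only by the tool jog_arm, never from a script. Its argument "motion" is a list of rows, each an object of numbers: "x", "y", "z": the shift along the tool's x, y, z in cm; "ax", "ay", "az": the turn, a rotation vector about the tool's x, y, z in degrees. In form: [{"x": .., "y": .., "z": .., "ax": .., "ay": .., "az": ..}, ...]. A call has exactly 5 rows; each row shifts and turns the commanded pose from where the row before left it, along the tool's axes as they then stand; what a row does not reach is not made up. A row lasts 1/10 s, in which the tool goes at most 50 mm and 8.59 degrees, less where a joint would pass 70% of its speed; a pose out of reach is approached as far as the arm can. A call is refused whole if a number of a shift passes 5 or a number of a turn 8.59, either way. A call with a gripper value outside its range is refused whole. "claw" is the gripper command: -1 is shut, 1 is fully open, values between are in proportion, set as the call begins (left out, the last holds). The fingers move at their own pace and stop on an object; "squeeze" is the grip in N (left out, the last holds). Time passes only in rows, so rows that do not move let the fingers close, or fill a call up. It gives the time, the measured TCP pose, the force, the opening and the grip force at its end, in the units of the state.
- env.get_obs(): the state, without advancing time (a new reading comes with each control period).
- env.read_camera(name): name is "side" or "top"; returns the picture (400x640x3 uint8, red, green, blue); there is no depth.
- env.camera_params(name): a dict with "fx", "fy", "cx", "cy" (pixels), "k1" (the pictures are not rectified: a ray, as slopes to the right and down, at radius r is drawn at 1 + k1 r^2 times it, then the intrinsics apply), "extrinsics" (4x4, takes a point from world to camera coordinates). Camera axes: x right, y up, looking along -z (the intrinsics and any distortion apply to the point x, -y, -z); pixel columns grow to the right and rows downward; lengths in m; the calibration is good to about 2 mm. A picture is of the moment at which its call begins. camera_params takes no time and is no camera call.
- env.sign_off(): hands the job in; it is judged then, once.
The state is a dict: "time_s": time; "qpos": joint angles; "joint_velocities": joint speeds; "effort": joint torques, N m; "tool_pos": TCP position; "tool_rot": TCP orientation; "force": force on the tool from outside, world axes, zero at the start; "wrist_torque": the same for the moment, N m; "grip_width": finger opening in m; "grasp_force": force on a finger pad.
Only numpy, scipy, OpenCV 4.12 (cv2) and the standard library are available. Lean on these libraries where they do the work, as an engineer would, in place of code of your own. Each camera call takes 0.05 s, during which the arm holds its last target. There are 200 camera calls.

TASK

Two tall tea tins in the sideboard rack have toppled and lean on the low boxes. Tip both tins back upright inside the rack by pushing, without lifting them off its floor and before you move the sliding steel end stop; then slide the stop along until the whole row is pressed together against the fixed end, every piece standing, without ramming it. Keep the low boxes and the pepper mill standing throughout, and leave the things around the rack alone.

Things in the scene. Friction and masses are not known exactly. Their poses are not given: they have to be found in the camera images.
- rack: Fixed oak rack, a lane along its own y axis. Origin: centre of its underside on the sideboard. Floor 8 mm thick, lane 96 mm wide (x), y from -300 to +315 mm, open at +y; side rails 8 mm thick, tops 22 mm above the sideboard. Fixed end cheek at -y, 103 mm high, inner face at y = -300 mm. The row stands between cheek and sliding stop.
- stop (a joint): Sliding steel end stop at the rack's +y end: an upright plate. Value in m: 0 fully open, grows as it moves towards the fixed cheek (rack -y); its inner face is at rack y = 285 mm minus the value. It slides stiffly (1.5 N, plus the friction of what it pushes) and stays where left. With the row fully closed (210 mm long) it reads 0.375.
- stop_face (a point): Top middle of the end stop's inner face, 102 mm above the sideboard. The plate is 93 mm wide (x), 8 mm thick (y, to the +y side of this point) and spans 9 to 101 mm above the sideboard; a thin foot tongue, 30 mm long, behind it is no obstacle.
- tin_a: Slim aluminium tea tin, 88 mm (x, across the lane) by 36 mm (y, along it) by 110 mm tall (z), 0.12 kg. Origin: centre of its underside; z towards the lid. At first it leans about 43 degrees towards rack -y on the coaster box's top edge, standing on its lower bottom edge; its lid end juts out over the box. It balances on that edge at 18 degrees and drops upright below that.
- tin_b: Identical tea tin; at the start it leans about 39 degrees towards rack +y on the top edge of the sugar box.
- coaster_box: Low dark wooden box, 88 (x) by 45 (y) by 45 mm high, 0.2 kg, loose in the lane. Origin: centre of its underside.
- sugar_box: Low white ceramic box, 88 (x) by 45 (y) by 50 mm high, 0.2 kg, loose in the lane. Origin: centre of its underside. It and the coaster box may swap places along the lane.
- pepper_mill: Stainless pepper mill, foot 48 mm across, 110 mm tall, 0.2 kg, standing loose in the lane near the fixed cheek. It is part of the row. Origin: centre of its underside.
- biscuit_barrel: Red ceramic biscuit barrel, 128 mm across its clips, 163 mm tall, beyond the rack. Origin: centre of its underside.
- watering_can: Green toy watering can, body 90 mm across, 115 mm tall, spout reaching 108 mm to its +y and handle 80 mm to its -y, beyond the rack. Origin: centre of its underside.
- tripod_head: Aluminium tripod ball head, 52 mm across, 92 mm tall, lever reaching 67 mm to its +x, on the robot's side of the rack. Origin: centre of its underside.
- tealight_holder: Empty glass tealight holder, 76 mm across, 55 mm tall, on the robot's side of the rack. Origin: centre of its underside.

How it is judged:
By the outcome, as a careful person would: the job done as asked, in the order asked, and still so for the second after the job is handed in, with the robot touching nothing.
It also fails if it takes over 66 s, if anything falls off the work surface, if the arm or the gripper's body presses on something with over 40 N, if the wrist force passes 120 N, or if a joint passes its speed limit or range.

## Working session

There is one attempt and no reset: what is moved stays moved. The work goes in short steps, Python scripts to look and compute and a tool call to move; the robot and the scene stay as the last step left them, time stands still between calls to the robot, and variables do not carry over. Pictures are saved under pics/ and viewed, at most 10 in all, crops included, and the job is handed in when it is done.

Besides the shell and the picture viewer there is one more tool, called after "Request:" as a command line: name --argument value ..., lists and objects as JSON in quotes. jog_arm: Moves the arm, as the interface text tells. Its arguments: {"type":"object","properties":{"motion":{"type":"array"},"claw":{"type":"number"},"squeeze":{"type":"number"}},"required":["motion"]}

```bash
mkdir -p pics; ls; cat > h.py <<'E'
import numpy as np, cv2
from cell import env
def snap(n,f):
    im=env.read_camera(n); cv2.imwrite(f'pics/{f}.png',im[:,:,::-1]); return im
def ray(n,uv):
    p=env.camera_params(n);K=np.array([[p['fx'],0,p['cx']],[0,p['fy'],p['cy']],[0,0,1.]])
    # drawn = s*(1+k1 r^2), r of undistorted
    q=cv2.undistortPointsIter(np.array([[uv]],float),K,np.array([p['k1'],0,0,0.]),None,None,(3,50,1e-10))[0,0]
    E=np.array(p['extrinsics']);R=E[:3,:3];t=E[:3,3]
    d=R.T@np.array([q[0],-q[1],-1.]); return -R.T@t,d
def onz(n,uv,z):
    o,d=ray(n,uv); return o+d*(z-o[2])/d[2]
def proj(n,P):
    p=env.camera_params(n);E=np.array(p['extrinsics']);c=E[:3,:3]@np.array(P)+E[:3,3]
    x,y=c[0]/-c[2],-c[1]/-c[2];s=1+p['k1']*(x*x+y*y)
    return np.array([p['fx']*x*s+p['cx'],p['fy']*y*s+p['cy']])
def tri(u1,u2):
    (o1,d1),(o2,d2)=ray('top',u1),ray('side',u2)
    A=np.stack([d1,-d2],1);s=np.linalg.lstsq(A,o2-o1,rcond=None)[0]
    a,b=o1+d1*s[0],o2+d2*s[1];return (a+b)/2,np.linalg.norm(a-b)
E
python3 - <<'E'
from h import *
for n in('top','side'):
    snap(n,n+'0');p=env.camera_params(n);print(p['fx'],p['k1']);E=np.array(p['extrinsics']);print(-E[:3,:3].T@E[:3,3],E[:3,:3].round(2).tolist())
print(env.get_obs()['force'])
E
```

```text
pics
413.5743438147496 0.025558933412018578
[ 0.38922693 -0.02337298  0.89776034] [[0.01, -1.0, -0.01], [0.98, 0.01, 0.19], [-0.19, -0.01, 0.98]]
400.8014853608212 -0.06975867009980535
[0.39098708 0.60993078 0.82385671] [[-0.97, -0.23, 0.01], [0.18, -0.74, 0.65], [-0.15, 0.63, 0.76]]
[-0.34596153 -0.89954879  0.00845635]
```

View pics/top0.png

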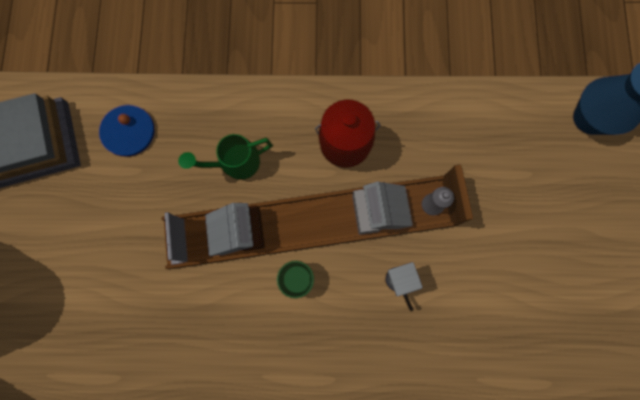

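View pics/side0.png

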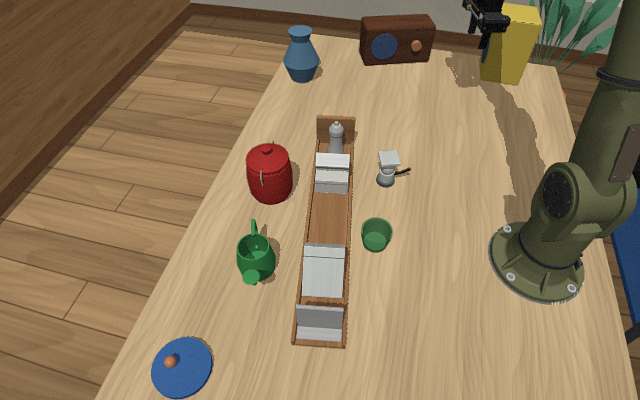

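The top view shows the stop at px (175,238), tin_a with the dark coaster box near (235,230), tin_b with the white box near (383,207), the mill at (440,200) and the cheek at (458,195). The holder (295,279) and tripod head (404,280) are on the near side of the rack. I'll enlarge it for the edges.

```bash
python3 - <<'E'
import cv2
a=cv2.imread('pics/top0.png')[150:285,155:480]
b=cv2.imread('pics/side0.png')[110:355,230:420]
cv2.imwrite('pics/topc.png',cv2.resize(a,(780,324),interpolation=cv2.INTER_CUBIC))
cv2.imwrite('pics/sidec.png',cv2.resize(b,(456,588),interpolation=cv2.INTER_CUBIC))
E
```

```text
(no output)
```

View pics/topc.png

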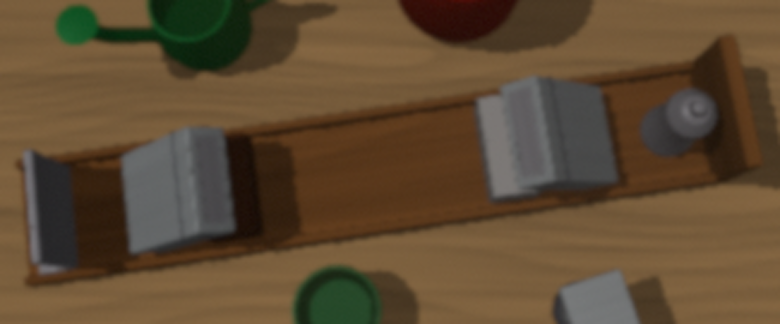

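View pics/sidec.png

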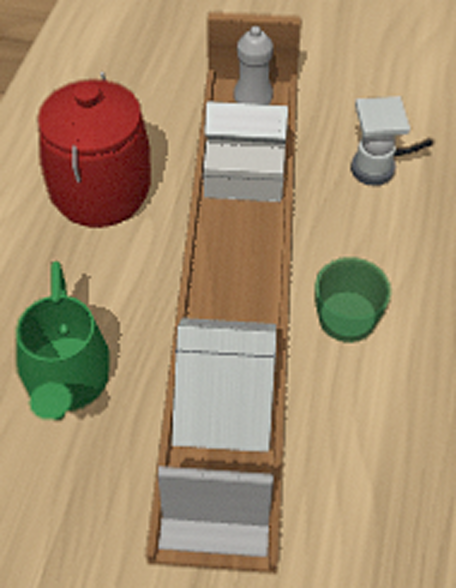

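```bash
cat >> h.py <<'E'
T=lambda u,v:(155+u/2.4,150+v/2.4)
S=lambda u,v:(230+u/2.4,110+v/2.4)
E
python3 - <<'E'
from h import *
P=lambda u,v,z:onz('top',T(u,v),z).round(4)
A=P(18,160,.022);B=P(32,284,.022);C=P(690,66,.022);D=P(718,182,.022)
print('rack corners',A,B,C,D,'width',np.linalg.norm(A-B)) # width expect .112
for s,z in (((149,560),.022),((277,571),.022)): print('side',onz('side',S(*s),z).round(4))
e=(C-A)+(D-B); e[2]=0; ey=-e/np.linalg.norm(e); ex=np.array([ey[1],-ey[0],0])
O=(A+B)/2-.315*ey; O[2]=0
print('yaw',np.degrees(np.arctan2(-ey[0],ey[1])),'O',O,'ex',ex)
def R(p): d=np.array(p)-O; return (np.array([d@ex,d@ey,d[2]])*1000).round(1)
for n,l,r in (('cheek inner base',(690,66),(718,182)),): print(n,R(P(*l,.022)),R(P(*r,.022)))
for n,t in (('cheek top in',[(728,38),(757,165)]),('stop top',[(30,152),(42,270)]),): print(n,[R(P(*q,.102)).tolist() for q in t])
for n,t,z in (('tinA lidlow',[(218,130),(234,234)],.088),('tinA lid top',[(183,134),(190,240)],.113),('A raised',[(122,152),(133,250)],.033),('coaster -y top',[(250,135),(260,234)],.053),
 ('B lidlow',[(503,84),(527,192)],.093),('B lidtop',[(551,78),(579,185)],.116),('sugar +y top',[(478,97),(491,198)],.058),('B raised',[(605,84),(616,183)],.03),('mill',[(698,108)],.118),('tealight',[(338,310)],.05),('tripod',[(598,300)],.09),('barrel',[(462,0)],.1)):
  print(n,[R(P(*q,z)).tolist() for q in t])
print('barrel',R(onz('top',(347,118),.163)))
ob=env.get_obs();print(ob['tool_rot'],ob['tool_pos'])
E
```

```text
rack corners [0.5224 0.3271 0.022 ] [0.4135 0.3056 0.022 ] [ 0.614  -0.2749  0.022 ] [ 0.5085 -0.2948  0.022 ] width 0.11100207205273242
side [0.5165 0.3375 0.022 ]
side [0.41   0.3216 0.022 ]
yaw 8.821342255510194 O [0.51625649 0.00507603 0.        ] ex [0.98817133 0.15335393 0.        ]
cheek inner base [  53.7 -291.7   22. ] [ -53.7 -295.1   22. ]
cheek top in [[55.8, -301.3, 102.0], [-51.6, -302.6, 102.0]]
stop top [[43.6, 277.4, 102.0], [-52.4, 274.8, 102.0]]
tinA lidlow [[42.8, 127.2, 88.0], [-44.7, 123.5, 88.0]]
tinA lid top [[38.2, 151.2, 113.0], [-47.1, 154.2, 113.0]]
A raised [[47.0, 222.2, 33.0], [-40.1, 220.5, 33.0]]
coaster -y top [[41.8, 106.1, 53.0], [-44.3, 107.4, 53.0]]
B lidlow [[46.1, -112.6, 93.0], [-45.7, -117.3, 93.0]]
B lidtop [[40.4, -148.7, 116.0], [-48.5, -155.8, 116.0]]
sugar +y top [[45.5, -93.9, 58.0], [-42.7, -91.0, 58.0]]
B raised [[46.7, -210.9, 30.0], [-42.5, -204.3, 30.0]]
mill [[-1.3, -260.2, 118.0]]
tealight [[-116.5, 50.3, 50.0]]
tripod [[-139.0, -159.2, 90.0]]
barrel [[120.9, -89.4, 100.0]]
barrel [163.2 -91.7 163. ]
[-1.79903206e+02  7.58437531e-03  1.75807165e+01] [ 0.19608653 -0.61919668  0.22158681]
```

Request:
jog_arm --motion '[{"az":4.4},{"az":4.4},{"x":3,"y":-3.6,"z":0},{"x":3,"y":-3.6,"z":0},{"x":3,"y":-3.6,"z":0}]' --claw -1

```text
$.motion[0]: bad value
```

Request:
jog_arm --motion '[{"x":3,"y":-3.6,"z":0},{"x":3,"y":-3.6,"z":0},{"x":3,"y":-3.6,"z":0},{"x":3,"y":-3.6,"z":0},{"x":3,"y":-3.6,"z":0}]'

```text
$.motion[0]: bad value
```

```bash
cat >> h.py <<'E'
a=np.radians(8.8);ey=np.array([-np.sin(a),np.cos(a),0]);ex=np.array([np.cos(a),np.sin(a),0]);O=np.array([.5163,.0051,0])
def R(p): d=np.array(p)-O; return (np.array([d@ex,d@ey,d[2]])*1000).round(1)
def st():
    o=env.get_obs();F=o['force'];print('t',round(o['time_s'],2),'rack xyz',R(o['tool_pos']),'rot',np.round(o['tool_rot'],1),'F',np.round([F@ex,F@ey,F[2]],2),'w',round(o['grip_width'],4))
E
python3 -c "
from h import *
st()
print([R(onz('side',S(*q),.101)) for q in [(160,470),(273,475)]], [R(onz('side',S(*q),0)) for q in [(149,560),(277,571)]])"
```

```text
t 0.1 rack xyz [-412.  -568.   221.6] rot [-179.9    0.    17.6] F [-0.48 -0.84  0.01] w 0.087
[array([ 43.4, 283.2, 101. ]), array([-47.4, 280.1, 101. ])] [array([ 53.3, 320.6,   0. ]), array([-57.3, 321.2,   0. ])]
```

Request:
jog_arm --motion '[{"x":0,"y":0,"z":0,"ax":0,"ay":0,"az":4.4},{"x":0,"y":0,"z":0,"ax":0,"ay":0,"az":4.4},{"x":3,"y":-3.6,"z":0,"ax":0,"ay":0,"az":0},{"x":3,"y":-3.6,"z":0,"ax":0,"ay":0,"az":0},{"x":3,"y":-3.6,"z":0,"ax":0,"ay":0,"az":0}]' --claw -1

```text
time_s: 0.6
tool_pos: [0.2692, -0.4975, 0.2218]
tool_rot: [-179.9, 0.0, 8.7]
force: [0.7, -0.2, -0.3]
grip_width: 0.0547
grasp_force: 0.0
```

Request:
jog_arm --motion '[{"x":3,"y":-3.6,"z":0,"ax":0,"ay":0,"az":0},{"x":3,"y":-3.6,"z":0,"ax":0,"ay":0,"az":0},{"x":3,"y":-3.6,"z":0,"ax":0,"ay":0,"az":0},{"x":3,"y":-3.6,"z":0,"ax":0,"ay":0,"az":0},{"x":3,"y":-3.6,"z":0,"ax":0,"ay":0,"az":0}]'

```text
time_s: 1.1
tool_pos: [0.3899, -0.2965, 0.2223]
tool_rot: [180.0, 0.0, 8.8]
force: [0.1, 0.3, -0.2]
grip_width: 0.0152
grasp_force: 0.0
```

```bash
python3 -c "
from h import *
st()"
```

```text
t 1.1 rack xyz [-171.  -278.7  222.3] rot [180.    0.    8.8] F [ 0.15  0.28 -0.16] w 0.0152
```

Request:
jog_arm --motion '[{"x":3,"y":-3.6,"z":0,"ax":0,"ay":0,"az":0},{"x":3,"y":-3.6,"z":0,"ax":0,"ay":0,"az":0},{"x":3,"y":-3.6,"z":0,"ax":0,"ay":0,"az":0},{"x":3,"y":-3.6,"z":0,"ax":0,"ay":0,"az":0},{"x":3,"y":-3.6,"z":0,"ax":0,"ay":0,"az":0}]'

```text
time_s: 1.6
tool_pos: [0.5107, -0.096, 0.2224]
tool_rot: [180.0, 0.0, 8.8]
force: [0.5, -0.2, 0.8]
grip_width: 0.0002
grasp_force: 0.0
```

Request:
jog_arm --motion '[{"x":2.1,"y":-2.9,"z":0,"ax":0,"ay":0,"az":0},{"x":0,"y":0,"z":4.5,"ax":0,"ay":0,"az":0},{"x":0,"y":0,"z":4.5,"ax":0,"ay":0,"az":0},{"x":0,"y":0,"z":4,"ax":0,"ay":0,"az":0},{"x":0,"y":0,"z":2,"ax":0,"ay":0,"az":0}]'

```text
time_s: 2.1
tool_pos: [0.5236, -0.0654, 0.0684]
tool_rot: [-179.9, 0.3, 8.8]
force: [-0.7, 0.6, -0.3]
grip_width: 0.0006
grasp_force: 0.0
```

```bash
python3 -c "
from h import *
st();snap('side','s1');a=cv2.imread('pics/s1.png')[90:330,220:420];b=snap('top','t1')[140:280,150:490,::-1]
cv2.imwrite('pics/m1.png',np.hstack([cv2.resize(a,(300,360)),cv2.copyMakeBorder(cv2.resize(b,(490,202)),0,158,0,0,0)]))"
```

```text
t 2.1 rack xyz [ -3.6 -70.8  68.4] rot [-179.9    0.3    8.8] F [-0.58  0.67 -0.28] w 0.0006
```

View pics/m1.png

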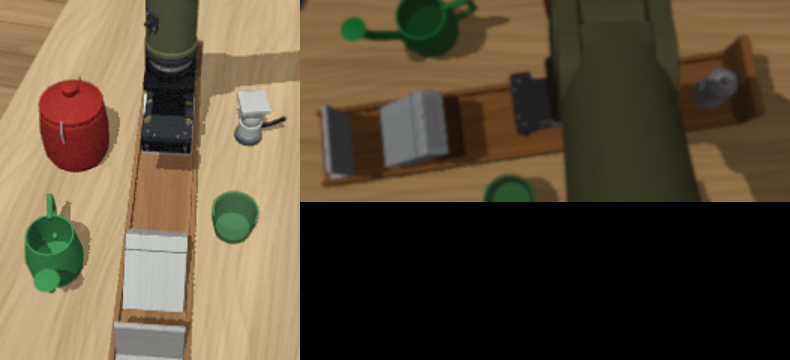

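Request:
jog_arm --motion '[{"x":0.3,"y":0.7,"z":0,"ax":0,"ay":0,"az":0},{"x":0,"y":0.6,"z":0,"ax":0,"ay":0,"az":0},{"x":0,"y":0.6,"z":0,"ax":0,"ay":0,"az":0},{"x":0,"y":0.5,"z":0,"ax":0,"ay":0,"az":0},{"x":0,"y":0.5,"z":0,"ax":0,"ay":0,"az":0}]'

```text
time_s: 2.7
tool_pos: [0.5345, -0.0945, 0.0733]
tool_rot: [180.0, -0.1, 8.7]
force: [-0.5, 2.9, 4.0]
grip_width: 0.0005
grasp_force: 1.9
```

Request:
jog_arm --motion '[{"x":0,"y":0.5,"z":0,"ax":0,"ay":0,"az":0},{"x":0,"y":0.5,"z":0,"ax":0,"ay":0,"az":0},{"x":0,"y":0.5,"z":0,"ax":0,"ay":0,"az":0},{"x":0,"y":0.5,"z":0,"ax":0,"ay":0,"az":0},{"x":0,"y":0.5,"z":0,"ax":0,"ay":0,"az":0}]'

```text
time_s: 3.2
tool_pos: [0.5379, -0.119, 0.0725]
tool_rot: [-180.0, 0.0, 8.8]
force: [-0.8, 2.7, 2.4]
grip_width: 0.0006
grasp_force: 1.6
```

```bash
python3 -c "
from h import *
st();snap('side','s2');a=cv2.imread('pics/s2.png')[90:250,260:420];b=snap('top','t2')[140:280,150:490,::-1]
cv2.imwrite('pics/m2.png',np.hstack([cv2.resize(a,(400,400),interpolation=2),cv2.copyMakeBorder(cv2.resize(b,(400,165)),0,235,0,0,0)]))"
```

```text
t 3.2 rack xyz [   2.3 -125.9   72.5] rot [-180.     0.     8.8] F [-0.36  2.79  2.42] w 0.0006
```

View pics/m2.png

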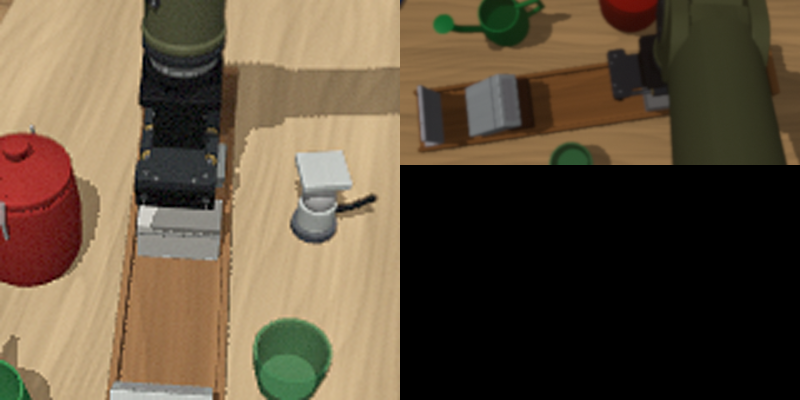

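```bash
python3 -c "
from h import *
a=cv2.imread('pics/s2.png')[135:190,325:365];cv2.imwrite('pics/z.png',np.hstack([cv2.resize(a,(400,550),interpolation=2),cv2.resize(cv2.imread('pics/t2.png')[165:230,400:440],(338,550),interpolation=2)]))
W=lambda x,y,z:O+ex*x/1e3+ey*y/1e3+np.array([0,0,z/1e3])
for p in (-182,-195):
  for th in (15,22,30):
    t=np.radians(th);q=[(0,0),(0,110),(-36,110),(-36,0)]
    for n in('side','top'): print(p,th,n,[proj(n,W(-44,p+u*np.cos(t)+v*np.sin(t),8+v*np.cos(t)-u*np.sin(t))).round(0).tolist() for u,v in q])
"
```

```text
-182 15 side [[349.0, 170.0], [350.0, 149.0], [351.0, 137.0], [349.0, 159.0]]
-182 15 top [[400.0, 230.0], [395.0, 225.0], [414.0, 222.0], [416.0, 227.0]]
-182 22 side [[349.0, 170.0], [350.0, 154.0], [351.0, 141.0], [349.0, 158.0]]
-182 22 top [[400.0, 230.0], [388.0, 226.0], [406.0, 223.0], [416.0, 227.0]]
-182 30 side [[349.0, 170.0], [350.0, 159.0], [351.0, 146.0], [349.0, 158.0]]
-182 30 top [[400.0, 230.0], [380.0, 228.0], [398.0, 224.0], [416.0, 227.0]]
-195 15 side [[349.0, 167.0], [351.0, 146.0], [351.0, 134.0], [350.0, 156.0]]
-195 15 top [[405.0, 229.0], [401.0, 224.0], [420.0, 221.0], [422.0, 226.0]]
-195 22 side [[349.0, 167.0], [350.0, 150.0], [351.0, 138.0], [350.0, 155.0]]
-195 22 top [[405.0, 229.0], [394.0, 225.0], [413.0, 222.0], [422.0, 226.0]]
-195 30 side [[349.0, 167.0], [350.0, 156.0], [351.0, 142.0], [350.0, 154.0]]
-195 30 top [[405.0, 229.0], [387.0, 227.0], [404.0, 223.0], [422.0, 226.0]]
```

View pics/z.png

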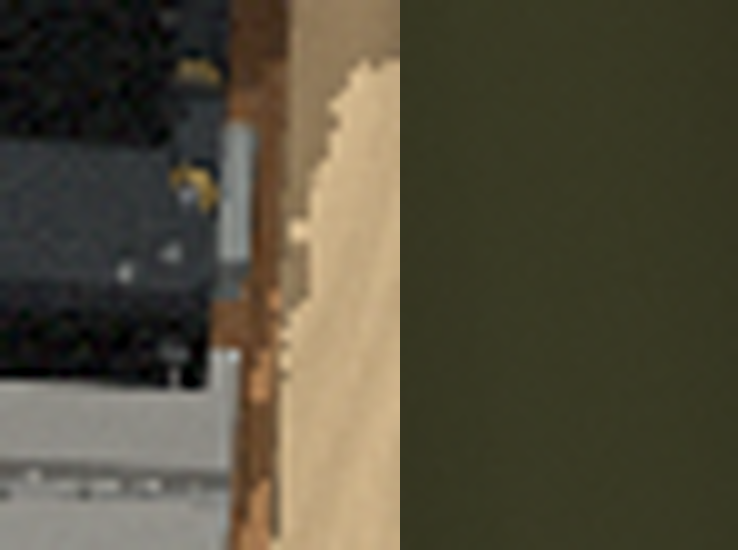

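The tin's lid strip (side rows 147–161) fits a lean of about 31° with the pivot still near -183. So it's tipping without sliding, and I'll continue.

Request:
jog_arm --motion '[{"x":0,"y":0.5,"z":0,"ax":0,"ay":0,"az":0},{"x":0,"y":0.5,"z":0,"ax":0,"ay":0,"az":0},{"x":0,"y":0.5,"z":0,"ax":0,"ay":0,"az":0},{"x":0,"y":0.3,"z":0,"ax":0,"ay":0,"az":0},{"x":0,"y":0.2,"z":0,"ax":0,"ay":0,"az":0}]'

```text
time_s: 3.8
tool_pos: [0.5414, -0.1368, 0.0731]
tool_rot: [-179.9, -0.0, 8.8]
force: [-2.3, 9.3, 8.6]
grip_width: 0.0007
grasp_force: 5.2
```

Request:
jog_arm --motion '[{"x":0,"y":0.2,"z":0,"ax":0,"ay":0,"az":0},{"x":0,"y":0.2,"z":0,"ax":0,"ay":0,"az":0},{"x":0,"y":0.2,"z":0,"ax":0,"ay":0,"az":0},{"x":0,"y":0.2,"z":0,"ax":0,"ay":0,"az":0},{"x":0,"y":0.2,"z":0,"ax":0,"ay":0,"az":0}]'

```text
time_s: 4.3
tool_pos: [0.5436, -0.1387, 0.0742]
tool_rot: [-179.4, -0.1, 9.1]
force: [-4.0, 21.9, 17.7]
grip_width: 0.0003
grasp_force: 13.0
```

```bash
cat > strip.py <<'E'
from h import *
import sys
im=snap('side',sys.argv[1]);st()
for c in (346,348): print(c,[(r,*im[r,c].tolist()) for r in range(130,176,2)])
E
python3 strip.py s3
```

```text
t 4.35 rack xyz [   5.1 -146.3   74.3] rot [-1.794e+02 -1.000e-01  9.100e+00] F [-1.5  21.75 16.27] w 0.0006
346 [(130, 31, 31, 33), (132, 36, 36, 40), (134, 31, 29, 33), (136, 42, 38, 34), (138, 45, 48, 50), (140, 44, 49, 51), (142, 51, 51, 55), (144, 64, 70, 65), (146, 55, 58, 63), (148, 76, 78, 81), (150, 102, 105, 103), (152, 111, 112, 110), (154, 117, 120, 116), (156, 77, 79, 77), (158, 81, 83, 81), (160, 90, 85, 77), (162, 104, 71, 46), (164, 101, 73, 43), (166, 104, 76, 50), (168, 99, 66, 44), (170, 141, 140, 133), (172, 142, 140, 135), (174, 143, 142, 135)]
348 [(130, 69, 50, 33), (132, 67, 48, 29), (134, 67, 47, 28), (136, 68, 45, 31), (138, 74, 55, 31), (140, 70, 49, 29), (142, 121, 124, 122), (144, 123, 125, 122), (146, 126, 131, 127), (148, 128, 132, 129), (150, 125, 131, 125), (152, 128, 130, 128), (154, 134, 136, 135), (156, 72, 77, 73), (158, 77, 79, 75), (160, 79, 85, 81), (162, 109, 78, 49), (164, 112, 78, 53), (166, 101, 70, 39), (168, 104, 74, 47), (170, 144, 145, 138), (172, 131, 122, 112), (174, 126, 117, 106)]
```

Force built up to 22 N, so something is jamming. I'll back off slowly, which lowers the tin, then look.

Request:
jog_arm --motion '[{"x":0,"y":-0.6,"z":0,"ax":0,"ay":0,"az":0},{"x":0,"y":-0.6,"z":0,"ax":0,"ay":0,"az":0},{"x":0,"y":-0.6,"z":0,"ax":0,"ay":0,"az":0},{"x":0,"y":-0.6,"z":0,"ax":0,"ay":0,"az":0},{"x":0,"y":-0.6,"z":0,"ax":0,"ay":0,"az":0}]'

```text
time_s: 4.85
tool_pos: [0.5373, -0.1194, 0.0721]
tool_rot: [180.0, 0.0, 8.7]
force: [1.2, 0.9, -0.3]
grip_width: 0.0002
grasp_force: 0.1
```

Request:
jog_arm --motion '[{"x":0,"y":-0.8,"z":0,"ax":0,"ay":0,"az":0},{"x":0,"y":-1,"z":0,"ax":0,"ay":0,"az":0},{"x":0,"y":-2,"z":0,"ax":0,"ay":0,"az":0},{"x":0,"y":-2,"z":0,"ax":0,"ay":0,"az":0},{"x":0,"y":-4,"z":0,"ax":0,"ay":0,"az":0}]'

```text
time_s: 5.35
tool_pos: [0.5231, -0.0235, 0.0725]
tool_rot: [179.9, -0.0, 8.5]
force: [0.8, 0.4, -0.2]
grip_width: 0.0006
grasp_force: 0.0
```

Request:
jog_arm --motion '[{"x":0,"y":-4.5,"z":0,"ax":0,"ay":0,"az":0},{"x":0,"y":-4.5,"z":0,"ax":0,"ay":0,"az":0},{"x":0,"y":-2,"z":0,"ax":0,"ay":0,"az":0},{"x":0,"y":0,"z":0,"ax":0,"ay":0,"az":0},{"x":0,"y":0,"z":0,"ax":0,"ay":0,"az":0}]'

```text
time_s: 5.85
tool_pos: [0.506, 0.087, 0.0726]
tool_rot: [180.0, -0.0, 8.8]
force: [0.1, 0.2, -0.3]
grip_width: 0.0008
grasp_force: 0.0
```

```bash
python3 -c "
from h import *
st();snap('side','s4');a=cv2.imread('pics/s4.png')[105:225,280:400];b=snap('top','t4')[150:250,300:490,::-1]
cv2.imwrite('pics/m4.png',np.hstack([cv2.resize(a,(360,360),interpolation=2),cv2.copyMakeBorder(cv2.resize(b,(437,230),interpolation=2),0,130,0,0,0)]))"
```

```text
t 5.85 rack xyz [ 2.3 82.5 72.6] rot [180.   -0.    8.8] F [ 0.13  0.19 -0.26] w 0.0008
```

View pics/m4.png

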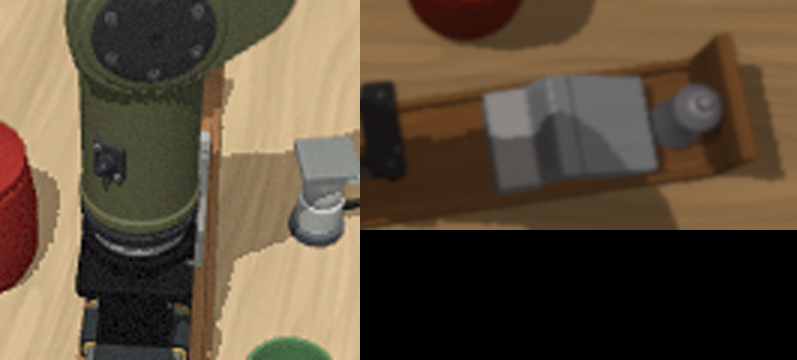

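```bash
python3 - <<'E'
from h import *
U=lambda u,v:(300+(u-360)/2.3,150+v/2.3)
P=lambda u,v,z:R(onz('top',U(u,v),z)).tolist()
for n,q,z in (('raised',[(641,77),(656,167)],.03),('lidtop',[(570,78),(585,178)],.105),('lidlow',[(528,85),(548,182)],.075),('sugar+y',[(484,95),(497,192)],.058),('mill',[(703,103)],.118)): print(n,[P(*w,z) for w in q])
im=cv2.imread('pics/s4.png')[:,:,::-1]
for c in (346,348): print(c,[(r,*im[r,c].tolist()) for r in range(130,200,2)])
E
```

```text
raised [[45.4, -243.5, 30.0], [-40.0, -241.2, 30.0]]
lidtop [[38.1, -163.3, 105.0], [-48.4, -160.7, 105.0]]
lidlow [[43.6, -131.3, 75.0], [-44.2, -134.2, 75.0]]
sugar+y [[43.7, -93.0, 58.0], [-44.7, -90.6, 58.0]]
mill [[-1.7, -266.4, 118.0]]
346 [(130, 85, 87, 64), (132, 40, 44, 29), (134, 54, 52, 42), (136, 48, 48, 29), (138, 48, 51, 33), (140, 55, 56, 40), (142, 52, 53, 38), (144, 58, 58, 41), (146, 61, 57, 41), (148, 67, 61, 44), (150, 88, 90, 80), (152, 79, 80, 69), (154, 76, 77, 64), (156, 101, 104, 96), (158, 101, 102, 97), (160, 97, 100, 94), (162, 108, 111, 110), (164, 89, 90, 78), (166, 93, 95, 70), (168, 90, 91, 75), (170, 85, 86, 77), (172, 96, 94, 94), (174, 119, 119, 111), (176, 154, 153, 144), (178, 154, 151, 145), (180, 154, 152, 146), (182, 112, 112, 105), (184, 98, 96, 91), (186, 103, 102, 97), (188, 102, 102, 98), (190, 102, 103, 99), (192, 103, 104, 98), (194, 93, 72, 51), (196, 113, 82, 54), (198, 118, 87, 58)]
348 [(130, 82, 64, 41), (132, 102, 70, 44), (134, 110, 78, 49), (136, 118, 83, 56), (138, 115, 80, 54), (140, 116, 83, 55), (142, 114, 82, 52), (144, 155, 112, 75), (146, 170, 126, 81), (148, 172, 137, 104), (150, 175, 180, 177), (152, 143, 145, 141), (154, 137, 140, 136), (156, 131, 136, 133), (158, 110, 114, 110), (160, 104, 108, 106), (162, 114, 118, 114), (164, 114, 117, 116), (166, 110, 114, 108), (168, 113, 117, 114), (170, 126, 130, 124), (172, 135, 129, 118), (174, 135, 126, 115), (176, 125, 117, 108), (178, 114, 96, 78), (180, 114, 98, 79), (182, 108, 93, 76), (184, 105, 82, 56), (186, 117, 81, 52), (188, 120, 83, 55), (190, 118, 81, 52), (192, 107, 74, 45), (194, 97, 68, 42), (196, 100, 74, 49), (198, 91, 65, 47)]
```

Tin B slid about 35 mm to the mill and now leans about 57°. The pads grip hard, so friction jams the horizontal push. Pushing the sugar box low toward -y will wedge tin B upright instead, because the friction then acts through the pivot. I'll tilt the tool so its body clears the tin.

Request:
jog_arm --motion '[{"x":-0.2,"y":4.5,"z":0,"ax":0,"ay":0,"az":0},{"x":0,"y":4.5,"z":0,"ax":0,"ay":0,"az":0},{"x":0,"y":3,"z":0,"ax":-4,"ay":0,"az":0},{"x":0,"y":0,"z":0,"ax":-4,"ay":0,"az":0},{"x":0,"y":0,"z":0,"ax":-4,"ay":0,"az":0}]'

```text
time_s: 6.45
tool_pos: [0.5227, -0.0358, 0.0727]
tool_rot: [167.8, -0.0, 8.4]
force: [-0.0, 1.3, -0.2]
grip_width: 0.0006
grasp_force: 0.0
```

Request:
jog_arm --motion '[{"x":0,"y":0,"z":0,"ax":-4,"ay":0,"az":0},{"x":0,"y":0,"z":0,"ax":-4,"ay":0,"az":0},{"x":0,"y":-0.7,"z":1.8,"ax":0,"ay":0,"az":0},{"x":0,"y":-0.7,"z":1.8,"ax":0,"ay":0,"az":0},{"x":0,"y":0,"z":0,"ax":0,"ay":0,"az":0}]'

```text
time_s: 6.95
tool_pos: [0.5201, -0.0329, 0.0315]
tool_rot: [160.0, 0.3, 8.6]
force: [0.2, -0.3, 0.3]
grip_width: 0.0007
grasp_force: 0.0
```

```bash
python3 -c "
from h import *
st();print(np.round(env.get_obs()['qpos'],0))"
```

```text
t 6.95 rack xyz [ -2.1 -38.1  31.5] rot [160.    0.3   8.6] F [ 0.16 -0.36  0.28] w 0.0007
[  17.   17.  -33.  114.   34.   59. -117.]
```

Request:
jog_arm --motion '[{"x":0,"y":0.75,"z":0.27,"ax":0,"ay":0,"az":0},{"x":0,"y":0.75,"z":0.27,"ax":0,"ay":0,"az":0},{"x":0,"y":0.75,"z":0.27,"ax":0,"ay":0,"az":0},{"x":0,"y":0.75,"z":0.27,"ax":0,"ay":0,"az":0},{"x":0,"y":0.47,"z":0.17,"ax":0,"ay":0,"az":0}]'

```text
time_s: 7.45
tool_pos: [0.5282, -0.0692, 0.0346]
tool_rot: [160.0, -0.0, 8.7]
force: [0.3, 0.4, -0.2]
grip_width: 0.0005
grasp_force: 0.0
```

Request:
jog_arm --motion '[{"x":0,"y":0.47,"z":0.17,"ax":0,"ay":0,"az":0},{"x":0,"y":0.47,"z":0.17,"ax":0,"ay":0,"az":0},{"x":0,"y":0.47,"z":0.17,"ax":0,"ay":0,"az":0},{"x":0,"y":0.47,"z":0.17,"ax":0,"ay":0,"az":0},{"x":0,"y":0.47,"z":0.17,"ax":0,"ay":0,"az":0}]'

```text
time_s: 7.95
tool_pos: [0.532, -0.0917, 0.0341]
tool_rot: [160.0, -0.0, 8.8]
force: [-0.3, 3.1, 0.1]
grip_width: 0.0003
grasp_force: 1.5
```

Request:
jog_arm --motion '[{"x":0,"y":0.47,"z":0.17,"ax":0,"ay":0,"az":0},{"x":0,"y":0.47,"z":0.17,"ax":0,"ay":0,"az":0},{"x":0,"y":0.47,"z":0.17,"ax":0,"ay":0,"az":0},{"x":0,"y":0.47,"z":0.17,"ax":0,"ay":0,"az":0},{"x":0,"y":0.47,"z":0.17,"ax":0,"ay":0,"az":0}]'

```text
time_s: 8.45
tool_pos: [0.5355, -0.1175, 0.0341]
tool_rot: [160.0, 0.0, 8.8]
force: [0.1, 2.7, 0.6]
grip_width: 0.0003
grasp_force: 1.5
```

```bash
python3 -c "
from h import *
st();snap('side','s5');a=cv2.imread('pics/s5.png')[105:225,280:400];b=snap('top','t5')[150:250,300:490,::-1]
cv2.imwrite('pics/m5.png',np.hstack([cv2.resize(a,(360,360),interpolation=2),cv2.copyMakeBorder(cv2.resize(b,(437,230),interpolation=2),0,130,0,0,0)]))"
```

```text
t 8.45 rack xyz [   0.2 -124.1   34.1] rot [160.    0.    8.8] F [0.54 2.65 0.6 ] w 0.0003
```

Request:
jog_arm --motion '[{"x":0,"y":0.28,"z":0.1,"ax":0,"ay":0,"az":0},{"x":0,"y":0.28,"z":0.1,"ax":0,"ay":0,"az":0},{"x":0,"y":0.28,"z":0.1,"ax":0,"ay":0,"az":0},{"x":0,"y":0.28,"z":0.1,"ax":0,"ay":0,"az":0},{"x":0,"y":0.28,"z":0.1,"ax":0,"ay":0,"az":0}]'

```text
time_s: 9.05
tool_pos: [0.5379, -0.1317, 0.0341]
tool_rot: [160.0, 0.0, 8.8]
force: [0.2, 2.7, 0.6]
grip_width: 0.0004
grasp_force: 2.0
```

```bash
cat > strip.py <<'E'
from h import *
import sys
im=snap('side',sys.argv[1]);st()
for c in (347,349): print(c,[(r,*im[r,c].tolist()) for r in range(116,176,2)])
E
python3 strip.py s6
```

```text
t 9.1 rack xyz [   0.2 -139.3   34.1] rot [160.    0.    8.8] F [ 0.15  3.14 -0.15] w 0.0003
347 [(116, 26, 28, 28), (118, 31, 30, 32), (120, 24, 30, 26), (122, 43, 43, 27), (124, 48, 50, 35), (126, 46, 51, 37), (128, 47, 48, 37), (130, 52, 50, 39), (132, 46, 48, 29), (134, 42, 39, 27), (136, 41, 45, 28), (138, 46, 46, 29), (140, 55, 53, 38), (142, 49, 52, 38), (144, 34, 34, 35), (146, 11, 10, 10), (148, 22, 22, 22), (150, 17, 26, 23), (152, 20, 19, 24), (154, 44, 40, 45), (156, 68, 66, 64), (158, 66, 65, 63), (160, 91, 90, 84), (162, 120, 120, 113), (164, 122, 121, 115), (166, 129, 128, 122), (168, 110, 108, 102), (170, 86, 88, 84), (172, 105, 106, 100), (174, 103, 104, 102)]
349 [(116, 43, 45, 44), (118, 41, 40, 42), (120, 40, 42, 29), (122, 84, 66, 43), (124, 97, 72, 49), (126, 79, 58, 44), (128, 96, 72, 47), (130, 81, 55, 36), (132, 106, 76, 52), (134, 86, 68, 44), (136, 83, 61, 37), (138, 112, 115, 108), (140, 124, 128, 125), (142, 133, 137, 134), (144, 135, 141, 138), (146, 132, 135, 133), (148, 109, 113, 110), (150, 95, 97, 95), (152, 76, 80, 81), (154, 97, 92, 80), (156, 120, 113, 102), (158, 119, 104, 88), (160, 111, 93, 79), (162, 104, 88, 72), (164, 97, 70, 47), (166, 97, 73, 49), (168, 104, 78, 59), (170, 99, 70, 42), (172, 94, 64, 42), (174, 98, 65, 44)]
```

```bash
python3 -c "
from h import *
print(R(onz('side',(347,169),.058)))
W=lambda x,y,z:O+ex*x/1e3+ey*y/1e3+np.array([0,0,z/1e3])
for p in (-205,-216):
  for th in (0,18,25,32):
    t=np.radians(th);print(p,th,[proj('side',W(-44,p+u*np.cos(t)+v*np.sin(t),8+v*np.cos(t)-u*np.sin(t))).round(1).tolist() for u,v in [(0,110),(-36,110)]], 'edge y',p+50*np.tan(t))
"
```

```text
[ -38.5 -135.4   58. ]
-205 0 [[351.2, 134.8], [351.6, 126.2]] edge y -205.0
-205 18 [[350.7, 144.9], [351.3, 133.1]] edge y -188.75401518835469
-205 25 [[350.4, 149.5], [351.1, 136.9]] edge y -181.68461709225008
-205 32 [[350.1, 154.4], [350.9, 141.1]] edge y -173.75653240453363
-216 0 [[351.3, 132.1], [351.8, 123.6]] edge y -216.0
-216 18 [[350.8, 142.1], [351.5, 130.4]] edge y -199.75401518835469
-216 25 [[350.5, 146.7], [351.3, 134.1]] edge y -192.68461709225008
-216 32 [[350.2, 151.5], [351.1, 138.3]] edge y -184.75653240453363
```

Request:
jog_arm --motion '[{"x":0,"y":0.19,"z":0.07,"ax":0,"ay":0,"az":0},{"x":0,"y":0.19,"z":0.07,"ax":0,"ay":0,"az":0},{"x":0,"y":0.19,"z":0.07,"ax":0,"ay":0,"az":0},{"x":0,"y":0,"z":0,"ax":0,"ay":0,"az":0},{"x":0,"y":0,"z":0,"ax":0,"ay":0,"az":0}]'

```text
time_s: 9.6
tool_pos: [0.5387, -0.1361, 0.0342]
tool_rot: [160.1, -0.0, 8.8]
force: [-1.5, 7.5, 3.1]
grip_width: 0.0005
grasp_force: 3.9
```

```bash
python3 strip.py s7
```

```text
t 9.65 rack xyz [   0.6 -142.9   34.2] rot [160.1  -0.    8.8] F [-1.21  7.94  3.02] w 0.0001
347 [(116, 30, 28, 25), (118, 30, 29, 30), (120, 43, 47, 33), (122, 46, 50, 38), (124, 41, 42, 24), (126, 47, 50, 39), (128, 47, 45, 33), (130, 43, 45, 28), (132, 42, 43, 28), (134, 44, 45, 33), (136, 46, 49, 34), (138, 50, 52, 34), (140, 50, 52, 37), (142, 35, 35, 30), (144, 21, 21, 21), (146, 29, 30, 27), (148, 15, 14, 23), (150, 17, 18, 16), (152, 36, 37, 38), (154, 49, 50, 50), (156, 65, 64, 60), (158, 95, 94, 88), (160, 89, 90, 86), (162, 126, 126, 120), (164, 127, 126, 122), (166, 120, 120, 113), (168, 105, 104, 99), (170, 103, 104, 98), (172, 105, 104, 99), (174, 107, 107, 101)]
349 [(116, 35, 39, 42), (118, 35, 40, 25), (120, 83, 68, 45), (122, 87, 66, 40), (124, 82, 64, 44), (126, 98, 73, 51), (128, 93, 69, 48), (130, 85, 63, 44), (132, 81, 63, 41), (134, 88, 77, 63), (136, 110, 113, 107), (138, 109, 111, 112), (140, 141, 146, 141), (142, 136, 139, 135), (144, 122, 127, 121), (146, 109, 112, 112), (148, 87, 89, 86), (150, 80, 82, 76), (152, 94, 88, 81), (154, 98, 94, 85), (156, 127, 119, 107), (158, 111, 91, 76), (160, 104, 87, 72), (162, 99, 75, 50), (164, 95, 69, 44), (166, 102, 77, 58), (168, 113, 79, 48), (170, 102, 72, 48), (172, 92, 64, 40), (174, 91, 64, 36)]
```

Request:
jog_arm --motion '[{"x":0,"y":-0.47,"z":-0.17,"ax":0,"ay":0,"az":0},{"x":0,"y":-1.9,"z":-0.68,"ax":0,"ay":0,"az":0},{"x":0,"y":-1.9,"z":-0.68,"ax":0,"ay":0,"az":0},{"x":0,"y":1.5,"z":-4.2,"ax":0,"ay":0,"az":0},{"x":0,"y":0,"z":0,"ax":4,"ay":0,"az":0}]'

```text
time_s: 10.15
tool_pos: [0.5348, -0.0903, 0.0826]
tool_rot: [163.9, -0.3, 9.1]
force: [0.6, 0.5, 0.2]
grip_width: 0.0005
grasp_force: 0.0
```

Request:
jog_arm --motion '[{"x":0,"y":0,"z":0,"ax":4,"ay":0,"az":0},{"x":0,"y":0,"z":0,"ax":4,"ay":0,"az":0},{"x":0,"y":0,"z":0,"ax":4,"ay":0,"az":0},{"x":0,"y":0,"z":0,"ax":4,"ay":0,"az":0},{"x":0,"y":0,"z":0,"ax":0,"ay":0,"az":0}]'

```text
time_s: 10.65
tool_pos: [0.5315, -0.0976, 0.0785]
tool_rot: [179.9, 0.1, 8.4]
force: [-0.3, -0.2, 0.3]
grip_width: 0.0005
grasp_force: 0.0
```

```bash
python3 strip.py s8; python3 -c "
from h import *
im=snap('top','t8')
for r in (180,190,195,200): print(r,[(c,*im[r,c].tolist()) for c in range(418,462,2)])
"
```

```text
t 10.7 rack xyz [  -0.6 -102.    78.4] rot [1.799e+02 1.000e-01 8.500e+00] F [-0.25 -0.01 -0.84] w 0.0003
347 [(116, 25, 30, 31), (118, 58, 62, 60), (120, 2, 0, 1), (122, 28, 29, 34), (124, 13, 19, 20), (126, 18, 17, 13), (128, 21, 18, 21), (130, 28, 31, 32), (132, 27, 27, 24), (134, 34, 35, 34), (136, 15, 9, 12), (138, 15, 8, 7), (140, 30, 34, 31), (142, 35, 38, 38), (144, 28, 35, 32), (146, 79, 59, 29), (148, 36, 35, 32), (150, 51, 54, 54), (152, 51, 54, 57), (154, 48, 52, 51), (156, 41, 40, 44), (158, 79, 70, 54), (160, 45, 48, 47), (162, 101, 103, 98), (164, 99, 97, 95), (166, 107, 106, 100), (168, 83, 83, 79), (170, 107, 106, 103), (172, 104, 103, 98), (174, 106, 106, 98)]
349 [(116, 32, 28, 23), (118, 14, 17, 20), (120, 25, 24, 23), (122, 20, 21, 22), (124, 16, 22, 21), (126, 24, 21, 16), (128, 32, 19, 21), (130, 37, 28, 26), (132, 38, 30, 27), (134, 57, 48, 43), (136, 104, 107, 103), (138, 84, 89, 86), (140, 114, 118, 115), (142, 109, 114, 111), (144, 131, 136, 133), (146, 133, 139, 133), (148, 79, 80, 80), (150, 76, 78, 79), (152, 90, 84, 76), (154, 92, 87, 74), (156, 129, 12
[... 1179 characters left out ...]
1, 41, 24), (434, 40, 38, 24), (436, 39, 39, 24), (438, 52, 51, 31), (440, 51, 50, 36), (442, 53, 51, 50), (444, 61, 58, 59), (446, 52, 49, 50), (448, 56, 54, 54), (450, 69, 66, 67), (452, 72, 69, 70), (454, 70, 68, 69), (456, 62, 57, 57), (458, 42, 30, 22), (460, 43, 28, 15)]
200 [(418, 52, 52, 33), (420, 51, 49, 31), (422, 50, 50, 32), (424, 49, 49, 31), (426, 48, 48, 29), (428, 47, 47, 29), (430, 44, 44, 27), (432, 42, 40, 25), (434, 40, 40, 24), (436, 36, 35, 22), (438, 37, 35, 24), (440, 45, 42, 37), (442, 51, 49, 50), (444, 55, 53, 54), (446, 62, 60, 61), (448, 67, 65, 66), (450, 70, 68, 69), (452, 70, 68, 69), (454, 66, 63, 64), (456, 56, 51, 50), (458, 38, 24, 14), (460, 38, 25, 13)]
```

Request:
jog_arm --motion '[{"x":0,"y":1,"z":0,"ax":0,"ay":0,"az":0},{"x":0,"y":1,"z":0,"ax":0,"ay":0,"az":0},{"x":0,"y":0.8,"z":0,"ax":0,"ay":0,"az":0},{"x":0,"y":0.7,"z":0,"ax":0,"ay":0,"az":0},{"x":0,"y":0.5,"z":0,"ax":0,"ay":0,"az":0}]'

```text
time_s: 11.25
tool_pos: [0.5379, -0.1331, 0.0785]
tool_rot: [180.0, 0.0, 8.7]
force: [0.0, -0.7, -0.5]
grip_width: 0.0002
grasp_force: 0.0
```

Request:
jog_arm --motion '[{"x":0,"y":0.3,"z":-0.2,"ax":0,"ay":0,"az":0},{"x":0,"y":0.3,"z":-0.2,"ax":0,"ay":0,"az":0},{"x":0,"y":0.2,"z":-0.15,"ax":0,"ay":0,"az":0},{"x":0,"y":0.2,"z":-0.15,"ax":0,"ay":0,"az":0},{"x":0,"y":0.2,"z":-0.15,"ax":0,"ay":0,"az":0}]'

```text
time_s: 11.75
tool_pos: [0.5398, -0.144, 0.0873]
tool_rot: [180.0, -0.0, 8.8]
force: [-0.8, -0.3, 0.1]
grip_width: 0.0003
grasp_force: 0.0
```

```bash
python3 strip.py s9|sed 's/^347.*//'
```

```text
t 11.8 rack xyz [   0.5 -151.5   87.5] rot [180.   -0.    8.8] F [0.21 0.71 0.45] w 0.0001

349 [(116, 35, 25, 21), (118, 35, 30, 29), (120, 20, 17, 18), (122, 43, 34, 28), (124, 44, 40, 32), (126, 43, 39, 34), (128, 54, 43, 34), (130, 43, 34, 27), (132, 57, 42, 29), (134, 94, 90, 82), (136, 127, 131, 127), (138, 134, 137, 133), (140, 135, 138, 134), (142, 128, 133, 130), (144, 136, 139, 136), (146, 132, 137, 133), (148, 79, 81, 80), (150, 75, 75, 77), (152, 88, 82, 76), (154, 91, 83, 75), (156, 126, 115, 106), (158, 112, 103, 94), (160, 106, 90, 72), (162, 101, 84, 68), (164, 93, 69, 43), (166, 101, 76, 55), (168, 109, 76, 46), (170, 101, 71, 47), (172, 93, 66, 42), (174, 89, 64, 35)]
```

Request:
jog_arm --motion '[{"x":0,"y":0.3,"z":0,"ax":0,"ay":0,"az":0},{"x":0,"y":0.3,"z":0,"ax":0,"ay":0,"az":0},{"x":0,"y":0.2,"z":-0.1,"ax":0,"ay":0,"az":0},{"x":0,"y":0.2,"z":-0.1,"ax":0,"ay":0,"az":0},{"x":0,"y":0.2,"z":-0.1,"ax":0,"ay":0,"az":0}]'

```text
time_s: 12.3
tool_pos: [0.542, -0.1546, 0.0906]
tool_rot: [-179.9, -0.0, 8.8]
force: [-0.1, 5.0, 5.0]
grip_width: 0.0006
grasp_force: 3.1
```

```bash
sed -i 's/(347,349)/(349,)/; s/116,176,2/118,156,1/; s/(r,\*im\[r,c\].tolist())/(r,int(im[r,c].mean()))/' strip.py; python3 strip.py s10
```

```text
t 12.35 rack xyz [   1.2 -162.1   90.9] rot [-1.799e+02 -1.000e-01  8.800e+00] F [0.54 4.7  4.83] w 0.0004
349 [(118, 59), (119, 49), (120, 35), (121, 36), (122, 43), (123, 38), (124, 34), (125, 37), (126, 34), (127, 37), (128, 46), (129, 49), (130, 42), (131, 40), (132, 83), (133, 129), (134, 134), (135, 133), (136, 135), (137, 135), (138, 136), (139, 136), (140, 136), (141, 132), (142, 127), (143, 122), (144, 109), (145, 87), (146, 79), (147, 77), (148, 77), (149, 90), (150, 88), (151, 94), (152, 88), (153, 83), (154, 85), (155, 108)]
```

Request:
jog_arm --motion '[{"x":0,"y":0,"z":-0.2,"ax":0,"ay":0,"az":0},{"x":0,"y":0,"z":-0.2,"ax":0,"ay":0,"az":0},{"x":0,"y":0.1,"z":-0.2,"ax":0,"ay":0,"az":0},{"x":0,"y":0.1,"z":-0.2,"ax":0,"ay":0,"az":0},{"x":0,"y":0.1,"z":-0.1,"ax":0,"ay":0,"az":0}]'

```text
time_s: 12.85
tool_pos: [0.542, -0.1595, 0.0992]
tool_rot: [180.0, -0.0, 8.7]
force: [-0.0, 0.4, 0.3]
grip_width: 0.0003
grasp_force: 0.0
```

```bash
python3 strip.py s11; python3 -c "
from h import *
im=snap('top','t11')
for r in (195,): print(r,[(c,int(im[r,c].mean())) for c in range(430,475,1)])"
```

```text
t 12.9 rack xyz [   0.3 -166.7   99.4] rot [180.   -0.    8.7] F [ 0.12 -0.95  0.57] w 0.0006
349 [(118, 33), (119, 28), (120, 39), (121, 32), (122, 24), (123, 25), (124, 34), (125, 29), (126, 51), (127, 71), (128, 79), (129, 92), (130, 99), (131, 95), (132, 95), (133, 112), (134, 119), (135, 93), (136, 84), (137, 95), (138, 100), (139, 97), (140, 101), (141, 76), (142, 91), (143, 95), (144, 94), (145, 98), (146, 94), (147, 96), (148, 91), (149, 94), (150, 93), (151, 95), (152, 92), (153, 89), (154, 91), (155, 107)]
195 [(430, 45), (431, 45), (432, 45), (433, 46), (434, 45), (435, 47), (436, 46), (437, 48), (438, 47), (439, 48), (440, 48), (441, 47), (442, 48), (443, 47), (444, 48), (445, 50), (446, 49), (447, 50), (448, 49), (449, 50), (450, 50), (451, 51), (452, 51), (453, 51), (454, 53), (455, 52), (456, 52), (457, 53), (458, 53), (459, 52), (460, 52), (461, 52), (462, 51), (463, 51), (464, 52), (465, 52), (466, 51), (467, 52), (468, 52), (469, 51), (470, 52), (471, 52), (472, 51), (473, 52), (474, 51)]
```

Lid rows 126–134 match an upright tin B at about y = -206 to -242. Next is tin A, pushing up and outward along its arc.

Request:
jog_arm --motion '[{"x":0,"y":-0.5,"z":0,"ax":0,"ay":0,"az":0},{"x":0,"y":-4,"z":0,"ax":0,"ay":0,"az":0},{"x":0,"y":-4.7,"z":0,"ax":0,"ay":0,"az":0},{"x":0,"y":-4.7,"z":0,"ax":0,"ay":0,"az":0},{"x":0,"y":-4.7,"z":0,"ax":0,"ay":0,"az":0}]'

```text
time_s: 13.45
tool_pos: [0.5129, 0.027, 0.0991]
tool_rot: [180.0, -0.0, 8.8]
force: [1.3, 0.5, -0.2]
grip_width: 0.0008
grasp_force: 0.0
```

Request:
jog_arm --motion '[{"x":0,"y":-4,"z":0,"ax":0,"ay":0,"az":0},{"x":0,"y":-2,"z":0,"ax":0,"ay":0,"az":0},{"x":0,"y":0,"z":1.8,"ax":0,"ay":0,"az":0},{"x":0,"y":0,"z":1.8,"ax":0,"ay":0,"az":0},{"x":0,"y":0,"z":0,"ax":0,"ay":0,"az":0}]'

```text
time_s: 13.95
tool_pos: [0.5021, 0.0845, 0.061]
tool_rot: [-180.0, 0.3, 8.8]
force: [-0.3, -0.2, -0.1]
grip_width: 0.0006
grasp_force: 0.0
```

```bash
python3 -c "
from h import *
st();snap('side','s12');a=cv2.imread('pics/s12.png')[105:345,260:400];b=snap('top','t12')[150:280,150:490,::-1]
cv2.imwrite('pics/m12.png',np.hstack([cv2.resize(a,(280,480),interpolation=2),cv2.copyMakeBorder(cv2.resize(b,(510,195),interpolation=2),0,285,0,0,0)]))"
```

```text
t 13.95 rack xyz [-1.9 80.7 61. ] rot [-180.     0.3    8.8] F [-0.29 -0.19 -0.12] w 0.0006
```

View pics/m12.png

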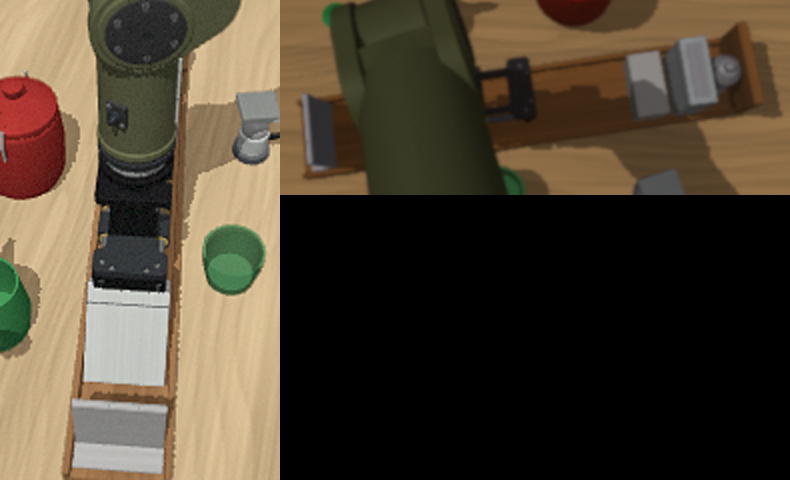

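Request:
jog_arm --motion '[{"x":0.2,"y":-0.8,"z":-0.1,"ax":0,"ay":0,"az":0},{"x":0,"y":-0.8,"z":0,"ax":0,"ay":0,"az":0},{"x":0,"y":-0.5,"z":0,"ax":0,"ay":0,"az":0},{"x":0,"y":-0.4,"z":-0.2,"ax":0,"ay":0,"az":0},{"x":0,"y":-0.3,"z":-0.3,"ax":0,"ay":0,"az":0}]'

```text
time_s: 14.55
tool_pos: [0.502, 0.1128, 0.0693]
tool_rot: [180.0, 0.0, 8.8]
force: [0.0, -0.4, 0.4]
grip_width: 0.0002
grasp_force: 0.0
```

Request:
jog_arm --motion '[{"x":0,"y":-0.3,"z":-0.3,"ax":0,"ay":0,"az":0},{"x":0,"y":-0.3,"z":-0.3,"ax":0,"ay":0,"az":0},{"x":0,"y":-0.3,"z":-0.3,"ax":0,"ay":0,"az":0},{"x":0,"y":0,"z":0,"ax":0,"ay":0,"az":0},{"x":0,"y":0,"z":0,"ax":0,"ay":0,"az":0}]'

```text
time_s: 15.05
tool_pos: [0.5009, 0.121, 0.0781]
tool_rot: [180.0, -0.0, 8.8]
force: [-0.2, -1.2, -0.1]
grip_width: 0.0003
grasp_force: 0.2
```

```bash
cat > stripa.py <<'E'
from h import *
import sys
im=snap('side',sys.argv[1]);st()
o=cv2.imread('pics/s12.png')[:,:,::-1]
f=lambda m:[int(m[r,318:328].mean()) for r in range(240,312)]
print(f(o));print(f(im))
W=lambda x,y,z:O+ex*x/1e3+ey*y/1e3+np.array([0,0,z/1e3])
for p in (197,207,217):
  for th in (0,18,30,43):
    t=np.radians(th);print(p,th,[int(proj('side',W(0,p+u*np.cos(t)-v*np.sin(t),8+v*np.cos(t)+u*np.sin(t)))[1]) for u,v in [(0,110),(36,110),(36,0)]])
E
python3 stripa.py s13
```

```text
t 15.1 rack xyz [  2.4 116.7  78. ] rot [180.    0.    8.8] F [ 0.45 -0.16  0.09] w 0.0005
[56, 48, 40, 39, 23, 18, 16, 19, 14, 30, 172, 203, 200, 199, 199, 200, 195, 126, 202, 199, 198, 198, 197, 197, 198, 197, 197, 196, 197, 197, 197, 196, 196, 197, 196, 196, 196, 196, 196, 196, 196, 195, 196, 195, 196, 195, 196, 196, 195, 195, 195, 195, 195, 195, 195, 197, 185, 115, 111, 112, 115, 105, 80, 71, 71, 68, 144, 182, 185, 173, 142, 126]
[56, 58, 58, 57, 56, 59, 57, 56, 56, 58, 59, 59, 50, 36, 37, 26, 17, 21, 20, 12, 40, 175, 201, 196, 196, 195, 196, 195, 195, 195, 195, 195, 195, 195, 195, 195, 195, 195, 194, 194, 194, 194, 194, 195, 194, 194, 195, 195, 194, 194, 194, 193, 194, 194, 194, 194, 193, 169, 108, 114, 115, 106, 80, 73, 71, 70, 145, 184, 186, 175, 144, 127]
197 0 [264, 280, 304]
197 18 [251, 262, 301]
197 30 [245, 253, 298]
197 43 [241, 245, 295]
207 0 [268, 284, 308]
207 18 [255, 267, 305]
207 30 [249, 257, 303]
207 43 [245, 249, 299]
217 0 [273, 289, 313]
217 18 [259, 271, 310]
217 30 [253, 261, 307]
217 43 [249, 253, 304]
```

Request:
jog_arm --motion '[{"x":0,"y":0.4,"z":0.9,"ax":0,"ay":0,"az":0},{"x":0,"y":-0.4,"z":-0.1,"ax":0,"ay":0,"az":0},{"x":0,"y":-0.3,"z":-0.3,"ax":0,"ay":0,"az":0},{"x":0,"y":-0.3,"z":-0.3,"ax":0,"ay":0,"az":0},{"x":0,"y":-0.3,"z":-0.3,"ax":0,"ay":0,"az":0}]'

```text
time_s: 15.6
tool_pos: [0.4994, 0.1308, 0.0795]
tool_rot: [-180.0, -0.0, 8.8]
force: [0.1, 0.0, 1.0]
grip_width: 0.0003
grasp_force: 0.1
```

```bash
python3 stripa.py s14|head -3
```

```text
t 15.65 rack xyz [  2.9 127.5  80. ] rot [-1.8e+02 -1.0e-01  8.9e+00] F [-0.11  0.25  0.05] w 0.0005
[56, 48, 40, 39, 23, 18, 16, 19, 14, 30, 172, 203, 200, 199, 199, 200, 195, 126, 202, 199, 198, 198, 197, 197, 198, 197, 197, 196, 197, 197, 197, 196, 196, 197, 196, 196, 196, 196, 196, 196, 196, 195, 196, 195, 196, 195, 196, 196, 195, 195, 195, 195, 195, 195, 195, 197, 185, 115, 111, 112, 115, 105, 80, 71, 71, 68, 144, 182, 185, 173, 142, 126]
[58, 59, 56, 58, 59, 59, 58, 58, 57, 58, 58, 59, 58, 58, 58, 58, 58, 35, 38, 25, 18, 19, 19, 14, 51, 202, 192, 189, 189, 189, 188, 189, 189, 189, 188, 189, 189, 188, 187, 189, 189, 188, 188, 189, 188, 188, 189, 188, 188, 189, 188, 188, 188, 188, 189, 188, 188, 188, 188, 169, 110, 106, 81, 72, 71, 71, 146, 184, 188, 175, 144, 127]
```

Request:
jog_arm --motion '[{"x":0,"y":-0.3,"z":-0.25,"ax":0,"ay":0,"az":0},{"x":0,"y":-0.3,"z":-0.25,"ax":0,"ay":0,"az":0},{"x":0,"y":-0.3,"z":-0.2,"ax":0,"ay":0,"az":0},{"x":0,"y":-0.3,"z":-0.2,"ax":0,"ay":0,"az":0},{"x":0,"y":-0.2,"z":-0.15,"ax":0,"ay":0,"az":0}]'

```text
time_s: 16.15
tool_pos: [0.4972, 0.1443, 0.0898]
tool_rot: [-180.0, -0.0, 8.8]
force: [-0.4, -0.1, 0.3]
grip_width: 0.0001
grasp_force: 0.0
```

```bash
python3 stripa.py s15|sed -n '1p;3p'
```

```text
t 16.2 rack xyz [  2.6 140.8  90. ] rot [-180.    -0.     8.8] F [ 0.45 -0.1  -0.01] w 0.0007
[58, 58, 57, 59, 59, 58, 59, 58, 58, 59, 58, 57, 57, 58, 59, 59, 57, 57, 58, 62, 43, 35, 36, 17, 22, 21, 15, 32, 148, 188, 183, 182, 182, 182, 182, 182, 182, 182, 182, 181, 182, 182, 182, 182, 181, 182, 181, 181, 181, 181, 181, 181, 181, 181, 180, 181, 180, 181, 180, 181, 184, 165, 76, 70, 73, 71, 146, 185, 188, 175, 144, 128]
```

Request:
jog_arm --motion '[{"x":0,"y":-0.2,"z":-0.1,"ax":0,"ay":0,"az":0},{"x":0,"y":-0.2,"z":-0.1,"ax":0,"ay":0,"az":0},{"x":0,"y":-0.2,"z":-0.1,"ax":0,"ay":0,"az":0},{"x":0,"y":-0.2,"z":-0.1,"ax":0,"ay":0,"az":0},{"x":0,"y":0,"z":0,"ax":0,"ay":0,"az":0}]'

```text
time_s: 16.7
tool_pos: [0.4961, 0.1522, 0.0937]
tool_rot: [-180.0, -0.0, 8.8]
force: [0.0, -0.2, 0.4]
grip_width: 0.0007
grasp_force: 0.0
```

```bash
python3 stripa.py s16|sed -n '1p;3p'
```

```text
t 16.75 rack xyz [  2.5 148.2  93.6] rot [180.   -0.    8.8] F [-0.08 -0.55  0.25] w 0.0005
[16, 27, 60, 59, 58, 58, 59, 58, 58, 59, 60, 58, 58, 57, 58, 57, 58, 58, 56, 59, 56, 58, 63, 39, 39, 34, 15, 16, 21, 17, 54, 178, 181, 177, 177, 178, 177, 178, 177, 178, 177, 177, 177, 177, 177, 177, 176, 176, 176, 177, 176, 177, 176, 177, 177, 177, 176, 176, 176, 176, 177, 179, 153, 69, 71, 73, 147, 186, 189, 177, 145, 129]
```

Still leaning about 19°. A little more.

Request:
jog_arm --motion '[{"x":0,"y":-0.2,"z":-0.05,"ax":0,"ay":0,"az":0},{"x":0,"y":-0.2,"z":-0.05,"ax":0,"ay":0,"az":0},{"x":0,"y":-0.1,"z":0,"ax":0,"ay":0,"az":0},{"x":0,"y":0,"z":0,"ax":0,"ay":0,"az":0},{"x":0,"y":0,"z":0,"ax":0,"ay":0,"az":0}]'

```text
time_s: 17.25
tool_pos: [0.4953, 0.1567, 0.0945]
tool_rot: [180.0, 0.0, 8.8]
force: [0.2, -1.0, -0.4]
grip_width: 0.0004
grasp_force: 0.0
```

```bash
python3 stripa.py s17|sed -n '1p;3p'
```

```text
t 17.3 rack xyz [  2.4 153.   94.5] rot [180.    0.    8.8] F [0.19 0.33 0.13] w 0.0003
[18, 18, 16, 34, 58, 59, 59, 60, 58, 59, 59, 59, 59, 59, 60, 58, 58, 59, 59, 58, 58, 58, 57, 60, 63, 41, 37, 32, 16, 17, 19, 14, 66, 179, 177, 176, 175, 175, 175, 175, 174, 174, 174, 174, 174, 174, 174, 174, 175, 174, 174, 173, 174, 174, 174, 174, 174, 174, 174, 174, 175, 174, 152, 94, 71, 71, 147, 186, 189, 176, 145, 129]
```

Request:
jog_arm --motion '[{"x":0,"y":-0.2,"z":0,"ax":0,"ay":0,"az":0},{"x":0,"y":-0.2,"z":0,"ax":0,"ay":0,"az":0},{"x":0,"y":-0.2,"z":0,"ax":0,"ay":0,"az":0},{"x":0,"y":0,"z":0,"ax":0,"ay":0,"az":0},{"x":0,"y":0,"z":0,"ax":0,"ay":0,"az":0}]'

```text
time_s: 17.8
tool_pos: [0.4944, 0.1628, 0.0946]
tool_rot: [180.0, 0.0, 8.8]
force: [-0.5, 0.3, -0.3]
grip_width: 0.0007
grasp_force: 0.0
```

```bash
python3 stripa.py s18|sed -n '1p;3p'
```

```text
t 17.85 rack xyz [  2.4 159.   94.5] rot [180.    0.    8.8] F [ 0.1  -0.33  0.29] w 0.0005
[20, 18, 21, 17, 19, 16, 42, 58, 59, 60, 58, 59, 59, 58, 58, 60, 58, 59, 57, 59, 59, 59, 59, 58, 57, 60, 59, 64, 39, 38, 34, 18, 17, 18, 23, 97, 201, 194, 191, 193, 195, 197, 196, 193, 194, 206, 211, 205, 178, 136, 139, 137, 123, 132, 140, 139, 139, 138, 138, 138, 138, 139, 133, 111, 96, 96, 151, 186, 189, 177, 145, 129]
```

Request:
jog_arm --motion '[{"x":0,"y":1.5,"z":0,"ax":0,"ay":0,"az":0},{"x":-0.2,"y":0,"z":-4.5,"ax":0,"ay":0,"az":0},{"x":0,"y":0,"z":-4.5,"ax":0,"ay":0,"az":0},{"x":0,"y":-4.7,"z":0,"ax":0,"ay":0,"az":0},{"x":0,"y":-4.7,"z":0,"ax":0,"ay":0,"az":0}]'

```text
time_s: 18.35
tool_pos: [0.4822, 0.24, 0.1865]
tool_rot: [180.0, -0.2, 8.5]
force: [0.5, 1.1, 0.0]
grip_width: 0.0007
grasp_force: 0.0
```

Request:
jog_arm --motion '[{"x":0,"y":-4.7,"z":0,"ax":0,"ay":0,"az":0},{"x":0,"y":-4.7,"z":0,"ax":0,"ay":0,"az":0},{"x":0,"y":-1,"z":0,"ax":0,"ay":0,"az":0},{"x":0,"y":0,"z":0,"ax":0,"ay":0,"az":0},{"x":0,"y":0,"z":0,"ax":0,"ay":0,"az":0}]'

```text
time_s: 18.85
tool_pos: [0.465, 0.3417, 0.1841]
tool_rot: [179.9, 0.0, 8.7]
force: [1.9, -0.7, -0.4]
grip_width: 0.0004
grasp_force: 0.0
```

```bash
python3 -c "
from h import *
st();print(np.round(env.get_obs()['qpos'],0));b=snap('top','t19')[150:280,150:490,::-1]
cv2.imwrite('pics/m19.png',cv2.resize(b,(782,299),interpolation=2))"
```

```text
t 18.85 rack xyz [  0.8 340.5 184.1] rot [179.9   0.    8.7] F [ 1.74 -1.01 -0.38] w 0.0004
[   3.   17.  -49.   95.   13.   74. -130.]
```

View pics/m19.png

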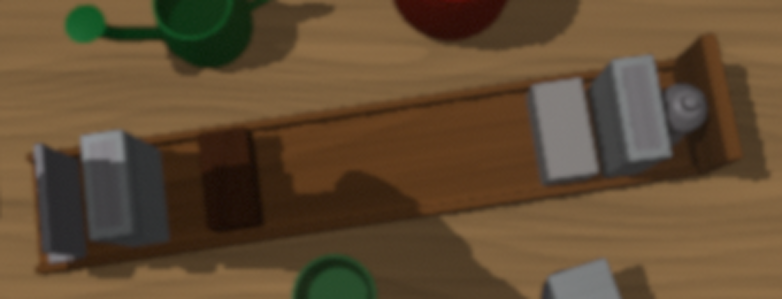

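Request:
jog_arm --motion '[{"x":0,"y":0,"z":4,"ax":0,"ay":0,"az":0},{"x":0,"y":0,"z":4,"ax":0,"ay":0,"az":0},{"x":0,"y":0,"z":3.8,"ax":0,"ay":0,"az":0},{"x":0,"y":1,"z":0,"ax":0,"ay":0,"az":0},{"x":0,"y":0.8,"z":0,"ax":0,"ay":0,"az":0}]'

```text
time_s: 19.4
tool_pos: [0.4681, 0.3229, 0.0667]
tool_rot: [179.9, 0.0, 8.6]
force: [0.0, 0.2, 0.5]
grip_width: 0.0003
grasp_force: 0.0
```

Request:
jog_arm --motion '[{"x":0,"y":0.6,"z":0,"ax":0,"ay":0,"az":0},{"x":0,"y":0.4,"z":0,"ax":0,"ay":0,"az":0},{"x":0,"y":0.4,"z":0,"ax":0,"ay":0,"az":0},{"x":0,"y":0.4,"z":0,"ax":0,"ay":0,"az":0},{"x":0,"y":0.4,"z":0,"ax":0,"ay":0,"az":0}]'

```text
time_s: 19.9
tool_pos: [0.4708, 0.3036, 0.067]
tool_rot: [-180.0, -0.0, 8.8]
force: [0.3, -0.4, -0.1]
grip_width: 0.0005
grasp_force: 0.0
```

Request:
jog_arm --motion '[{"x":0,"y":0.4,"z":0,"ax":0,"ay":0,"az":0},{"x":0,"y":0.4,"z":0,"ax":0,"ay":0,"az":0},{"x":0,"y":0.4,"z":0,"ax":0,"ay":0,"az":0},{"x":0,"y":0.4,"z":0,"ax":0,"ay":0,"az":0},{"x":0,"y":0.4,"z":0,"ax":0,"ay":0,"az":0}]'

```text
time_s: 20.4
tool_pos: [0.4737, 0.284, 0.0666]
tool_rot: [-180.0, -0.0, 8.8]
force: [0.3, 1.9, 0.6]
grip_width: 0.0003
grasp_force: 0.9
```

```bash
python3 -c "
from h import *
st()"
```

```text
t 20.4 rack xyz [  0.5 282.1  66.6] rot [-180.    -0.     8.8] F [0.62 1.78 0.56] w 0.0003
```

Request:
jog_arm --motion '[{"x":0,"y":0.4,"z":0,"ax":0,"ay":0,"az":0},{"x":0,"y":0.4,"z":0,"ax":0,"ay":0,"az":0},{"x":0,"y":0.4,"z":0,"ax":0,"ay":0,"az":0},{"x":0,"y":0.4,"z":0,"ax":0,"ay":0,"az":0},{"x":0,"y":0.4,"z":0,"ax":0,"ay":0,"az":0}]'

```text
time_s: 20.9
tool_pos: [0.4769, 0.2638, 0.0666]
tool_rot: [180.0, -0.0, 8.8]
force: [0.5, 1.1, 0.3]
grip_width: 0.0002
grasp_force: 0.9
```

Request:
jog_arm --motion '[{"x":0,"y":0.4,"z":0,"ax":0,"ay":0,"az":0},{"x":0,"y":0.4,"z":0,"ax":0,"ay":0,"az":0},{"x":0,"y":0.4,"z":0,"ax":0,"ay":0,"az":0},{"x":0,"y":0.4,"z":0,"ax":0,"ay":0,"az":0},{"x":0,"y":0.4,"z":0,"ax":0,"ay":0,"az":0}]'

```text
time_s: 21.4
tool_pos: [0.48, 0.2442, 0.0666]
tool_rot: [-180.0, -0.0, 8.8]
force: [2.1, 1.8, -1.3]
grip_width: 0.0006
grasp_force: 1.1
```

Request:
jog_arm --motion '[{"x":0,"y":0.4,"z":0,"ax":0,"ay":0,"az":0},{"x":0,"y":0.4,"z":0,"ax":0,"ay":0,"az":0},{"x":0,"y":0.4,"z":0,"ax":0,"ay":0,"az":0},{"x":0,"y":0.4,"z":0,"ax":0,"ay":0,"az":0},{"x":0,"y":0.4,"z":0,"ax":0,"ay":0,"az":0}]'

```text
time_s: 21.9
tool_pos: [0.4829, 0.2244, 0.0666]
tool_rot: [-180.0, -0.0, 8.8]
force: [2.3, 3.0, -0.4]
grip_width: 0.0004
grasp_force: 1.2
```

Request:
jog_arm --motion '[{"x":0,"y":0.4,"z":0,"ax":0,"ay":0,"az":0},{"x":0,"y":0.4,"z":0,"ax":0,"ay":0,"az":0},{"x":0,"y":0.4,"z":0,"ax":0,"ay":0,"az":0},{"x":0,"y":0.4,"z":0,"ax":0,"ay":0,"az":0},{"x":0,"y":0.4,"z":0,"ax":0,"ay":0,"az":0}]'

```text
time_s: 22.4
tool_pos: [0.486, 0.205, 0.0667]
tool_rot: [-180.0, -0.0, 8.8]
force: [2.4, 3.9, -0.2]
grip_width: 0.0008
grasp_force: 1.9
```

```bash
python3 -c "
from h import *
st();snap('top','t20');im=snap('side','s20')
f=lambda m:[int(m[r,320:328].mean()) for r in range(200,306)]
print(f(im))"
```

```text
t 22.4 rack xyz [  0.6 202.2  66.7] rot [-180.    -0.     8.8] F [ 2.99  3.44 -0.19] w 0.0008
[71, 71, 72, 71, 73, 70, 73, 71, 71, 72, 73, 67, 66, 60, 57, 59, 57, 57, 55, 57, 61, 73, 73, 68, 67, 72, 73, 71, 71, 70, 72, 72, 69, 73, 109, 94, 74, 68, 47, 63, 40, 30, 98, 126, 37, 20, 29, 31, 21, 19, 19, 25, 27, 33, 32, 29, 28, 31, 22, 21, 20, 20, 21, 20, 17, 21, 17, 15, 24, 21, 20, 19, 19, 22, 42, 62, 60, 60, 58, 59, 59, 61, 59, 60, 61, 59, 60, 60, 58, 61, 59, 61, 58, 61, 66, 69, 66, 48, 39, 33, 21, 20, 20, 85, 119, 119]
```

Request:
jog_arm --motion '[{"x":0.05,"y":0.4,"z":0,"ax":0,"ay":0,"az":0},{"x":0.05,"y":0.4,"z":0,"ax":0,"ay":0,"az":0},{"x":0,"y":0.4,"z":0,"ax":0,"ay":0,"az":0},{"x":0,"y":0.4,"z":0,"ax":0,"ay":0,"az":0},{"x":0,"y":0.4,"z":0,"ax":0,"ay":0,"az":0}]'

```text
time_s: 23.0
tool_pos: [0.4892, 0.1848, 0.0665]
tool_rot: [180.0, 0.1, 8.8]
force: [-3.0, 4.4, 4.0]
grip_width: 0.0005
grasp_force: 2.5
```

Request:
jog_arm --motion '[{"x":0,"y":0.4,"z":0,"ax":0,"ay":0,"az":0},{"x":0,"y":0.4,"z":0,"ax":0,"ay":0,"az":0},{"x":0,"y":0.4,"z":0,"ax":0,"ay":0,"az":0},{"x":0,"y":0.4,"z":0,"ax":0,"ay":0,"az":0},{"x":0,"y":0.4,"z":0,"ax":0,"ay":0,"az":0}]'

```text
time_s: 23.5
tool_pos: [0.4927, 0.1648, 0.0664]
tool_rot: [180.0, 0.0, 8.8]
force: [-3.0, 3.2, 2.8]
grip_width: 0.0004
grasp_force: 2.0
```

Request:
jog_arm --motion '[{"x":0,"y":0.4,"z":0,"ax":0,"ay":0,"az":0},{"x":0,"y":0.4,"z":0,"ax":0,"ay":0,"az":0},{"x":0,"y":0.4,"z":0,"ax":0,"ay":0,"az":0},{"x":0,"y":0.4,"z":0,"ax":0,"ay":0,"az":0},{"x":0,"y":0.4,"z":0,"ax":0,"ay":0,"az":0}]'

```text
time_s: 24.0
tool_pos: [0.4959, 0.1452, 0.0664]
tool_rot: [180.0, 0.0, 8.8]
force: [-2.6, 2.6, 1.6]
grip_width: 0.0004
grasp_force: 1.7
```

Request:
jog_arm --motion '[{"x":0,"y":0.4,"z":0,"ax":0,"ay":0,"az":0},{"x":0,"y":0.4,"z":0,"ax":0,"ay":0,"az":0},{"x":0,"y":0.4,"z":0,"ax":0,"ay":0,"az":0},{"x":0,"y":0.4,"z":0,"ax":0,"ay":0,"az":0},{"x":0,"y":0.4,"z":0,"ax":0,"ay":0,"az":0}]'

```text
time_s: 24.5
tool_pos: [0.499, 0.1255, 0.0664]
tool_rot: [180.0, 0.0, 8.8]
force: [-2.4, 2.6, 0.8]
grip_width: 0.0002
grasp_force: 1.5
```

```bash
python3 -c "
from h import *
st()"
```

```text
t 24.5 rack xyz [  1.4 121.6  66.4] rot [180.    0.    8.8] F [-1.97  2.96  0.8 ] w 0.0002
```

Request:
jog_arm --motion '[{"x":-0.04,"y":0.5,"z":0,"ax":0,"ay":0,"az":0},{"x":0,"y":0.5,"z":0,"ax":0,"ay":0,"az":0},{"x":0,"y":0.5,"z":0,"ax":0,"ay":0,"az":0},{"x":0,"y":0.5,"z":0,"ax":0,"ay":0,"az":0},{"x":0,"y":0.5,"z":0,"ax":0,"ay":0,"az":0}]'

```text
time_s: 25.0
tool_pos: [0.5028, 0.1008, 0.0666]
tool_rot: [-180.0, -0.0, 8.8]
force: [0.4, 3.2, -2.0]
grip_width: 0.0008
grasp_force: 1.5
```

Request:
jog_arm --motion '[{"x":0,"y":0.5,"z":0,"ax":0,"ay":0,"az":0},{"x":0,"y":0.5,"z":0,"ax":0,"ay":0,"az":0},{"x":0,"y":0.5,"z":0,"ax":0,"ay":0,"az":0},{"x":0,"y":0.5,"z":0,"ax":0,"ay":0,"az":0},{"x":0,"y":0.5,"z":0,"ax":0,"ay":0,"az":0}]'

```text
time_s: 25.5
tool_pos: [0.5067, 0.0762, 0.0667]
tool_rot: [-180.0, -0.0, 8.8]
force: [0.5, 4.4, -1.3]
grip_width: 0.0
grasp_force: 1.7
```

Request:
jog_arm --motion '[{"x":0,"y":0.5,"z":0,"ax":0,"ay":0,"az":0},{"x":0,"y":0.5,"z":0,"ax":0,"ay":0,"az":0},{"x":0,"y":0.5,"z":0,"ax":0,"ay":0,"az":0},{"x":0,"y":0.5,"z":0,"ax":0,"ay":0,"az":0},{"x":0,"y":0.5,"z":0,"ax":0,"ay":0,"az":0}]'

```text
time_s: 26.0
tool_pos: [0.5105, 0.0515, 0.0668]
tool_rot: [180.0, -0.0, 8.8]
force: [2.2, 4.8, -0.6]
grip_width: 0.0006
grasp_force: 1.9
```

Request:
jog_arm --motion '[{"x":0,"y":0.5,"z":0,"ax":0,"ay":0,"az":0},{"x":0,"y":0.5,"z":0,"ax":0,"ay":0,"az":0},{"x":0,"y":0.5,"z":0,"ax":0,"ay":0,"az":0},{"x":0,"y":0.5,"z":0,"ax":0,"ay":0,"az":0},{"x":0,"y":0.5,"z":0,"ax":0,"ay":0,"az":0}]'

```text
time_s: 26.5
tool_pos: [0.5143, 0.0269, 0.0668]
tool_rot: [-180.0, -0.0, 8.8]
force: [2.5, 5.2, -0.3]
grip_width: 0.0002
grasp_force: 1.9
```

Request:
jog_arm --motion '[{"x":0,"y":0.5,"z":0,"ax":0,"ay":0,"az":0},{"x":0,"y":0.5,"z":0,"ax":0,"ay":0,"az":0},{"x":0,"y":0.4,"z":0,"ax":0,"ay":0,"az":0},{"x":0,"y":0.4,"z":0,"ax":0,"ay":0,"az":0},{"x":0,"y":0.4,"z":0,"ax":0,"ay":0,"az":0}]'

```text
time_s: 27.0
tool_pos: [0.5176, 0.0052, 0.0668]
tool_rot: [-180.0, -0.0, 8.8]
force: [2.0, 5.4, -0.0]
grip_width: 0.0002
grasp_force: 2.0
```

```bash
python3 -c "
from h import *
st();im=snap('top','t21')
W=lambda x,y,z:O+ex*x/1e3+ey*y/1e3+np.array([0,0,z/1e3])
print([(y,*im[tuple(proj('top',W(0,y,60)).round().astype(int)[::-1])].tolist()) for y in range(-280,60,6)])"
```

```text
t 27.0 rack xyz [ 1.4 -0.1 66.8] rot [-180.    -0.     8.8] F [ 2.84  5.06 -0.02] w 0.0002
[(-280, 107, 103, 106), (-274, 102, 99, 101), (-268, 84, 81, 83), (-262, 74, 72, 73), (-256, 86, 86, 86), (-250, 73, 71, 72), (-244, 73, 70, 71), (-238, 74, 71, 73), (-232, 74, 73, 73), (-226, 69, 69, 69), (-220, 42, 42, 42), (-214, 46, 45, 44), (-208, 53, 52, 51), (-202, 57, 57, 56), (-196, 60, 49, 42), (-190, 91, 88, 86), (-184, 104, 100, 99), (-178, 88, 86, 84), (-172, 88, 85, 84), (-166, 85, 82, 81), (-160, 85, 82, 81), (-154, 84, 82, 80), (-148, 52, 50, 48), (-142, 55, 41, 33), (-136, 61, 39, 21), (-130, 61, 39, 21), (-124, 61, 39, 21), (-118, 61, 38, 18), (-112, 57, 37, 21), (-106, 35, 26, 21), (-100, 24, 23, 23), (-94, 21, 20, 19), (-88, 23, 20, 21), (-82, 21, 20, 15), (-76, 30, 29, 17), (-70, 34, 34, 21), (-64, 36, 35, 21), (-58, 40, 40, 24), (-52, 41, 42, 25), (-46, 44, 44, 27), (-40, 47, 47, 29), (-34, 49, 49, 31), (-28, 49, 50, 31), (-22, 50, 50, 31), (-16, 52, 52, 32), (-10, 52, 53, 32), (-4, 53, 54, 33), (2, 53, 54, 34), (8, 55, 55, 34), (14, 56, 56, 34), (20, 55, 56, 36), (26, 56, 56, 35), (32, 55, 55, 34), (38, 54, 55, 33), (44, 53, 54, 33), (50, 53, 54, 33), (56, 51, 52, 32)]
```

Request:
jog_arm --motion '[{"x":-0.03,"y":0.4,"z":0,"ax":0,"ay":0,"az":0},{"x":0,"y":0.4,"z":0,"ax":0,"ay":0,"az":0},{"x":0,"y":0.4,"z":0,"ax":0,"ay":0,"az":0},{"x":0,"y":0.4,"z":0,"ax":0,"ay":0,"az":0},{"x":0,"y":0.4,"z":0,"ax":0,"ay":0,"az":0}]'

```text
time_s: 27.55
tool_pos: [0.5204, -0.0144, 0.0669]
tool_rot: [-180.0, -0.0, 8.8]
force: [3.0, 4.1, -0.4]
grip_width: 0.0003
grasp_force: 2.0
```

Request:
jog_arm --motion '[{"x":0,"y":0.3,"z":0,"ax":0,"ay":0,"az":0},{"x":0,"y":0.3,"z":0,"ax":0,"ay":0,"az":0},{"x":0,"y":0.3,"z":0,"ax":0,"ay":0,"az":0},{"x":0,"y":0.3,"z":0,"ax":0,"ay":0,"az":0},{"x":0,"y":0.3,"z":0,"ax":0,"ay":0,"az":0}]'

```text
time_s: 28.05
tool_pos: [0.5227, -0.0291, 0.0669]
tool_rot: [-180.0, -0.0, 8.8]
force: [2.9, 3.9, 0.4]
grip_width: 0.0009
grasp_force: 2.1
```

Request:
jog_arm --motion '[{"x":0,"y":0.3,"z":0,"ax":0,"ay":0,"az":0},{"x":0,"y":0.3,"z":0,"ax":0,"ay":0,"az":0},{"x":0,"y":0.3,"z":0,"ax":0,"ay":0,"az":0},{"x":0,"y":0.2,"z":0,"ax":0,"ay":0,"az":0},{"x":0,"y":0.2,"z":0,"ax":0,"ay":0,"az":0}]'

```text
time_s: 28.55
tool_pos: [0.5246, -0.042, 0.0669]
tool_rot: [-180.0, -0.0, 8.8]
force: [2.8, 3.3, 0.2]
grip_width: 0.0004
grasp_force: 2.0
```

```bash
python3 -c "
from h import *
st();im=snap('top','t22')
W=lambda x,y,z:O+ex*x/1e3+ey*y/1e3+np.array([0,0,z/1e3])
print([(y,*im[tuple(proj('top',W(0,y,60)).round().astype(int)[::-1])].tolist()) for y in range(-280,-90,6)])"
```

```text
t 28.55 rack xyz [  1.  -47.8  66.9] rot [-180.    -0.     8.8] F [3.29 2.8  0.16] w 0.0004
[(-280, 66, 64, 65), (-274, 59, 56, 56), (-268, 51, 49, 49), (-262, 59, 57, 57), (-256, 78, 78, 78), (-250, 73, 70, 72), (-244, 72, 69, 70), (-238, 73, 71, 73), (-232, 74, 74, 75), (-226, 69, 70, 70), (-220, 41, 42, 41), (-214, 43, 42, 41), (-208, 43, 42, 42), (-202, 44, 43, 42), (-196, 60, 49, 41), (-190, 84, 81, 79), (-184, 84, 82, 80), (-178, 83, 81, 80), (-172, 83, 80, 79), (-166, 63, 62, 58), (-160, 34, 34, 23), (-154, 35, 34, 22), (-148, 40, 40, 26), (-142, 42, 42, 26), (-136, 45, 46, 29), (-130, 48, 47, 30), (-124, 48, 48, 29), (-118, 50, 50, 32), (-112, 51, 51, 31), (-106, 51, 52, 31), (-100, 53, 52, 31), (-94, 54, 55, 35)]
```

Request:
jog_arm --motion '[{"x":-0.02,"y":0.2,"z":0,"ax":0,"ay":0,"az":0},{"x":0,"y":0.2,"z":0,"ax":0,"ay":0,"az":0},{"x":0,"y":0.2,"z":0,"ax":0,"ay":0,"az":0},{"x":0,"y":0.2,"z":0,"ax":0,"ay":0,"az":0},{"x":0,"y":0.2,"z":0,"ax":0,"ay":0,"az":0}]'

```text
time_s: 29.1
tool_pos: [0.5258, -0.0504, 0.0668]
tool_rot: [-179.9, -0.0, 8.9]
force: [2.4, 6.8, 2.0]
grip_width: 0.0003
grasp_force: 3.3
```

Request:
jog_arm --motion '[{"x":0,"y":0.2,"z":0,"ax":0,"ay":0,"az":0},{"x":0,"y":0.2,"z":0,"ax":0,"ay":0,"az":0},{"x":0,"y":0.2,"z":0,"ax":0,"ay":0,"az":0},{"x":0,"y":0.2,"z":0,"ax":0,"ay":0,"az":0},{"x":0,"y":0.2,"z":0,"ax":0,"ay":0,"az":0}]'

```text
time_s: 29.6
tool_pos: [0.527, -0.0579, 0.0669]
tool_rot: [-179.7, -0.0, 8.9]
force: [1.2, 13.3, 2.8]
grip_width: 0.0006
grasp_force: 7.1
```

```bash
python3 -c "
from h import *
st();im=snap('top','t23')
W=lambda x,y,z:O+ex*x/1e3+ey*y/1e3+np.array([0,0,z/1e3])
print([(y,*im[tuple(proj('top',W(0,y,60)).round().astype(int)[::-1])].tolist()) for y in range(-232,-160,4)])"
```

```text
t 29.6 rack xyz [  0.9 -63.9  66.9] rot [-179.7   -0.     8.9] F [ 3.19 12.93  2.85] w 0.0006
[(-232, 75, 75, 76), (-228, 76, 77, 77), (-224, 53, 53, 53), (-220, 42, 41, 41), (-216, 41, 42, 41), (-212, 44, 44, 44), (-208, 61, 60, 58), (-204, 82, 80, 78), (-200, 80, 78, 76), (-196, 55, 54, 48), (-192, 34, 33, 20), (-188, 37, 36, 23), (-184, 39, 38, 24), (-180, 42, 41, 26), (-176, 44, 44, 27), (-172, 44, 44, 27), (-168, 47, 47, 30), (-164, 48, 48, 30)]
```

Request:
jog_arm --motion '[{"x":0,"y":0.1,"z":0,"ax":0,"ay":0,"az":0},{"x":0,"y":0.1,"z":0,"ax":0,"ay":0,"az":0},{"x":0,"y":0,"z":0,"ax":0,"ay":0,"az":0},{"x":0,"y":0,"z":0,"ax":0,"ay":0,"az":0},{"x":0,"y":0,"z":0,"ax":0,"ay":0,"az":0}]'

```text
time_s: 30.15
tool_pos: [0.527, -0.058, 0.0668]
tool_rot: [-179.6, 0.0, 9.0]
force: [0.0, 13.6, 3.6]
grip_width: 0.0005
grasp_force: 7.4
```

```bash
python3 -c "
from h import *
st();im=snap('top','t24')
W=lambda x,y,z:O+ex*x/1e3+ey*y/1e3+np.array([0,0,z/1e3])
print([(y,*im[tuple(proj('top',W(0,y,60)).round().astype(int)[::-1])].tolist()) for y in range(-232,-190,4)])"
```

```text
t 30.15 rack xyz [  0.9 -64.   66.8] rot [-179.6    0.     9. ] F [ 2.09 13.45  3.65] w 0.0005
[(-232, 74, 74, 75), (-228, 76, 77, 77), (-224, 52, 51, 51), (-220, 42, 41, 40), (-216, 42, 42, 41), (-212, 43, 43, 41), (-208, 63, 62, 60), (-204, 82, 80, 77), (-200, 77, 75, 71), (-196, 46, 45, 37), (-192, 34, 34, 20)]
```

Request:
jog_arm --motion '[{"x":0,"y":-0.3,"z":0,"ax":0,"ay":0,"az":0},{"x":0,"y":-0.5,"z":0,"ax":0,"ay":0,"az":0},{"x":0,"y":-1.5,"z":0,"ax":0,"ay":0,"az":0},{"x":0,"y":-4,"z":0,"ax":0,"ay":0,"az":0},{"x":0,"y":-4.5,"z":0,"ax":0,"ay":0,"az":0}]'

```text
time_s: 30.7
tool_pos: [0.51, 0.0415, 0.0661]
tool_rot: [179.9, 0.1, 8.5]
force: [0.5, 1.5, 0.2]
grip_width: 0.0006
grasp_force: 0.0
```

Request:
jog_arm --motion '[{"x":0,"y":-4.5,"z":-1,"ax":0,"ay":0,"az":0},{"x":0,"y":-4,"z":-3,"ax":0,"ay":0,"az":0},{"x":0,"y":-3,"z":-3,"ax":0,"ay":0,"az":0},{"x":0,"y":-4,"z":-2,"ax":0,"ay":0,"az":0},{"x":0,"y":-4.5,"z":0,"ax":0,"ay":0,"az":0}]'

```text
time_s: 31.2
tool_pos: [0.4819, 0.2408, 0.1595]
tool_rot: [179.9, -0.3, 8.6]
force: [1.0, 0.3, -0.0]
grip_width: 0.0003
grasp_force: 0.0
```

Request:
jog_arm --motion '[{"x":0,"y":-4.5,"z":0,"ax":0,"ay":0,"az":0},{"x":0,"y":-4.5,"z":0,"ax":0,"ay":0,"az":0},{"x":0,"y":-2,"z":0,"ax":0,"ay":0,"az":0},{"x":0,"y":0,"z":0,"ax":0,"ay":0,"az":0},{"x":0,"y":0,"z":0,"ax":0,"ay":0,"az":0}]'

```text
time_s: 31.7
tool_pos: [0.4633, 0.3481, 0.1559]
tool_rot: [179.9, 0.1, 8.8]
force: [0.1, -0.1, -0.2]
grip_width: 0.0005
grasp_force: 0.0
```

```bash
python3 -c "
from h import *
st();im=snap('top','t25');snap('side','s25')
W=lambda x,y,z:O+ex*x/1e3+ey*y/1e3+np.array([0,0,z/1e3])
for x in (-25,25):
  for z in (110,55): print(x,z,[(y,*im[tuple(proj('top',W(x,y,z)).round().astype(int)[::-1])].tolist()) for y in range(-304,-50,4)])"
```

```text
t 31.7 rack xyz [1.000e-01 3.470e+02 1.559e+02] rot [1.799e+02 1.000e-01 8.800e+00] F [ 0.12 -0.07 -0.23] w 0.0005
-25 110 [(-304, 81, 57, 34), (-300, 97, 62, 31), (-296, 94, 60, 30), (-292, 79, 50, 26), (-288, 58, 38, 21), (-284, 54, 36, 21), (-280, 44, 29, 15), (-276, 37, 25, 16), (-272, 36, 25, 16), (-268, 40, 31, 24), (-264, 41, 30, 23), (-260, 52, 44, 39), (-256, 53, 50, 49), (-252, 50, 47, 47), (-248, 74, 74, 74), (-244, 115, 116, 116), (-240, 115, 114, 116), (-236, 110, 107, 110), (-232, 108, 106, 108), (-228, 112, 108, 112), (-224, 112, 110, 112), (-220, 110, 108, 111), (-216, 119, 121, 122), (-212, 93, 94, 94), (-208, 66, 66, 66), (-204, 66, 67, 66), (-200, 68, 68, 68), (-196, 109, 106, 104), (-192, 128, 125, 122), (-188, 130, 126, 123), (-184, 130, 126, 124), (-180, 130, 126, 124), (-176, 129, 126, 124), (-172, 130, 126, 125), (-168, 130, 126, 124), (-164, 130, 126, 124), (-160, 130, 126, 124), (-156, 119, 115, 113), (-152, 67, 57, 52), (-148, 55, 33, 23), (-144, 48, 29, 22), (-140, 39, 25, 18), (-136, 38, 24, 17), (-132, 37, 23, 17), (-128, 37, 25, 18), (-124, 43, 32, 27),
[... 3826 characters left out ...]
0, 130, 126, 124), (-176, 130, 126, 124), (-172, 130, 126, 124), (-168, 127, 123, 121), (-164, 85, 79, 76), (-160, 56, 35, 25), (-156, 47, 28, 18), (-152, 36, 23, 14), (-148, 37, 24, 17), (-144, 37, 25, 17), (-140, 36, 23, 16), (-136, 37, 23, 16), (-132, 39, 27, 21), (-128, 76, 74, 73), (-124, 117, 119, 119), (-120, 117, 116, 118), (-116, 112, 109, 112), (-112, 110, 108, 111), (-108, 112, 109, 112), (-104, 113, 110, 114), (-100, 112, 110, 113), (-96, 119, 118, 120), (-92, 120, 122, 123), (-88, 88, 88, 89), (-84, 104, 101, 104), (-80, 93, 90, 92), (-76, 65, 63, 64), (-72, 96, 93, 95), (-68, 112, 109, 112), (-64, 111, 108, 111), (-60, 114, 111, 114), (-56, 113, 110, 113), (-52, 112, 109, 112)]
```

The scan shows one tight row. Tin A's outer face to tin B's far face measures 159 mm (162 nominal), and the 49 mm left to the cheek matches the 48 mm mill. The cheek and the row share the same 5–7 mm frame offset, and the stop no longer moved at 13.5 N. I'm handing in.

```bash
python3 -c "
from cell import env
print(env.sign_off())"
```

```text
the job is handed in; nothing more can be done
None
```

Handed in after about 32 s: by my measurements both tins are upright and the row is closed against the fixed cheek, pressed at about 13.5 N. Tin B jammed at 22 N on the first push and slid about 35 mm, shifting the mill a few millimetres, so I righted it by wedging it up with the sugar box. I'd used my 10 picture views, so the final state was checked only by pixel scans, and the hand-in returned no verdict.

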